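# Spring-check both corners of a strand clamp's tilt plate

## Task

Check the springs of the clamp mount's tilt plate: with a fingertip press the corner with the round pad down until its pointer is level with the brass index on its scale, keep it there for about a second without pressing well past it, and let the plate come back up to rest. Then do the same with the corner with the square pad, and finish with the plate released. Only press: do not grip, lift or pull up the plate, do not shift the brass indexes, and leave everything else lying where it is.

Things in the scene. Friction and masses are not known exactly. Their poses are not given: they have to be found in the camera images.
- mount: wooden clamp mount fixed to the bench: base board 200 x 340 x 20 mm with a square tilt plate standing diamond-wise over it. Origin: centre of the board's underside; z up, x away from the robot (within about 30 degrees) towards the plate's corner with the small wing nut, y left along the board's long side. Highest parts: that wing nut, 129 mm, and the scales, 105 mm above the bench
- pivot (a point): ball on a fixed post under the beech tilt plate's nearest corner, 75 mm above the bench. The plate (152 x 152 x 12 mm, top 90 mm above the bench) rests on this ball and on a spring under each of its left and right corners; its far corner carries a small wooden clamp block and wing nut
- round_pad (a point): centre of the top face of the round steel pad (28 mm diameter, 6 mm thick) on the plate's right (mount -y) corner, 106 mm from the pivot, 96 mm above the bench at rest. Spring-backed: the push grows about 0.62 N per mm the pad sinks, from nothing at rest; hard stop about 24 mm down. It springs back when released
- square_pad (a point): centre of the top face of the square steel pad (26 x 26 mm, 6 mm thick) on the plate's left (mount +y) corner, 106 mm from the pivot; otherwise as the round pad. Pressing one pad at its centre barely moves the other corner
- round_pointer (a point): tip of the thin dark steel pointer (4 mm rod) that runs outwards from the round pad's corner and bends across the front of the upright aluminium scale there (34 mm wide, top 105 mm above the bench, 54 mm outwards from the pad's centre). 84 mm above the bench at rest; sinks about 1.58 mm for each mm the pad sinks
- square_pointer (a point): tip of the like pointer of the square pad's corner, in front of that corner's own scale
- round_index_line (a point): tip of the thin brass finger (4 mm high, this point at mid-height) of the brass index tab on the round pad's scale; the tab (14 x 12 mm) sits stiffly on the scale 14 to 26 mm below the pointer's rest height, a different amount each time. Pointer and index are level when their heights are equal
- square_index_line (a point): tip of the brass index finger on the square pad's scale, likewise, set independently
- round_tilt (a joint): tilt of the plate at the round corner, rad: 0 at rest on the springs, grows as the round pad goes down (0.106 m of pad and 0.168 m of pointer per rad), stop at 0.23
- square_tilt (a joint): tilt of the plate at the square corner, rad, likewise for the square pad
- tape: roll of green tape lying flat, 90 mm across, 22 mm high; origin under its centre; not part of the job
- tub: closed white tub with grey lid, 106 mm across, 54 mm high; origin under its centre; not part of the job
- cutters: side cutters with red handles, about 115 mm long, 12 mm high, lying along their x; not part of the job
- clamp_bar: loose wooden clamp bar 35 x 100 x 18 mm with a stud and wing nut, 44 mm high in all; not part of the job
- driver: screwdriver 190 mm long lying along its x, up to about 35 mm high; not part of the job
- wing_nut: spare steel wing nut on its stud, 29 mm high, standing on the mount's base board in front of the pivot post, under the middle of the plate; not part of the job
- spacer: aluminium spacer block 60 x 30 x 12 mm; not part of the job

How it is judged:
By the outcome, as a careful person would: the job done as asked, in the order asked, and still so for the second after the job is handed in, with the robot touching nothing.
It also fails if it takes over 64 s, if anything falls off the work surface, if the arm or the gripper's body presses on something with over 40 N, if the wrist force passes 120 N, or if a joint passes its speed limit or range.

## Robot

A 7-joint arm with a two-finger parallel gripper is mounted at the origin on the work surface. World frame = base frame: x ahead of the robot, y to its left, z up, the work surface at z = 0. Lengths are in mm, angles in rad, forces in N, time in s.
With the tool pointing down it reaches from about 425 to 875 mm from the base axis. Payload 4.7 kg.
Tool frame: the origin (TCP) lies between the finger pads; the fingertips stand 22 mm ahead of it and the grasp point (between the pads) lies 3 mm ahead of it; z points along the fingers, y is the direction in which the jaws open and shut (so a half turn about z gives the same grasp; the last joint's range is limited). The gripper opens to 87 mm and grips with 3 to 60 N. Pads are 19 mm wide; open, the fingers measure 117 mm over their backs; the gripper's body (75 mm by 190 mm) begins 51 mm behind the grasp point.
Start: joints at [-1.221, 0.321, -0.07, 1.45, 0.023, 1.371, -0.057], TCP at [214.217, 613.705, 244.587] pointing down, gripper open.
Joint ranges: [-2.86, 2.86], [-0.3, 2.09], [-1.38, 1.24], [0.06, 2.45], [-1.56, 4.7], [0.09, 2.05], [-2.69, 2.69]. Speed limits (rad/s): [2.57, 2.57, 3.14, 3.14, 3.14, 3.14, 3.14].

## Interface

Orientations are given as a unit quaternion [w, x, y, z].
In Python, from rig import bot, vision, job, spotter gives the robot as it stands.
- The arm moves only by the tool servo_tool, never from a script. Its argument "moves" is a list that holds one entry, the list of rows, each a list of 7 numbers: the gripper command: -1 is shut, 1 is fully open, values between are in proportion, then the shift along the world's x, y, z in m, then the turn, a rotation vector about the world's x, y, z in degrees. A call has 1 to 12 rows; each row shifts and turns the pose as measured when the row begins; what a row does not reach is not made up. A row lasts 1/8 s, in which the tool goes at most 62.5 mm and 10.7 degrees, less where a joint would pass 70% of its speed; a pose out of reach is approached as far as the arm can. A call with a gripper value outside its range is refused whole. The fingers move at their own pace and stop on an object; "force" is the grip in N (left out, the last holds). Time passes only in rows, so rows that do not move let the fingers close. It gives the time, the measured TCP pose, the force and the opening at its end, in the units of the state.
- bot.get_state(): the state, without advancing time (a new reading comes with each control period).
- vision.camera(name): name is "side" or "top" or "wrist"; returns the picture (400x640x3 uint8, blue, green, red); there is no depth.
- vision.calibration(name): a dict with "K" (3x3 intrinsics, pixels), "k1" (the pictures are not rectified: a ray, as slopes to the right and down, at radius r is drawn at 1 + k1 r^2 times it, then the intrinsics apply), "xyz" and "attitude" of the camera in the world. Camera axes: x right, y up, looking along -z (the intrinsics and any distortion apply to the point x, -y, -z); pixel columns grow to the right and rows downward; lengths in mm; the calibration is good to about 2 mm. A picture is of the moment at which its call begins: read the wrist's pose just before it. calibration takes no time and is no camera call; for the wrist camera it gives the pose at the moment of the call.
- job.hand_in(): hands the job in, once; it reports no verdict.
Trained networks look in the newest picture that a camera, given by its name, has taken for a name from the list of things; names that differ only in an ending like _2 or _b are one class to them, and where a whole thing is asked for, a point or a joint stands for the part that bears it (a point fixed in the world has none). Each returns a list of dicts, best first, with "conf" (0 to 1); they miss things now and then, are a little off and sometimes report something else, mostly with a low value. They report only what shows in the picture. A call takes as long as a camera call.
- spotter.search_frame(thing, camera): "xyz" ([x, y, z] in mm, in the coordinates of the camera as it stood for that picture, good to about 4 mm: the middle of the surface that is visible of it).
- spotter.trace(thing, camera): "pixels" (400x640 bool, what is visible of it).
- spotter.spot_point(thing, camera): "xyz" ([x, y, z] in mm, in the coordinates of the camera as it stood for that picture, good to about 4 mm: a listed point, or the origin of a listed thing).
The state is a dict: "clock": time; "q": joint angles; "qvel": joint speeds; "joint_efforts": joint torques, N m; "tool_pos": TCP position; "tcp_rot": TCP orientation; "wrist_force": force on the tool from outside, world axes, zero at the start; "torque": the same for the moment, N m; "opening": finger opening in mm.
Only numpy, scipy, OpenCV 4.12 (cv2) and the standard library are available. Lean on these libraries where they do the work, as an engineer would, in place of code of your own. Each camera call takes 0.05 s, during which the arm holds its last target.

## Working session

There is one attempt and no reset: what is moved stays moved. The work goes in short steps, Python scripts to look and compute and a tool call to move; the robot and the scene stay as the last step left them, time stands still between calls to the robot, and variables do not carry over. Pictures are saved under pics/ and viewed, and the job is handed in when it is done.

Besides the shell and the picture viewer there is one more tool, called after "Emit:" as a command line: name --argument value ..., lists and objects as JSON in quotes. servo_tool: Moves the arm, as the interface text tells. Its arguments: {"type":"object","properties":{"moves":{"type":"array"},"force":{"type":"number"}},"required":["moves"]}

```bash
mkdir -p pics
cat > h.py <<'E'
from rig import bot, vision, job, spotter
import numpy as np, cv2
from scipy.spatial.transform import Rotation as R
def rot(a):
    a=np.array(a,float)
    return a if a.shape==(3,3) else R.from_quat([a[1],a[2],a[3],a[0]]).as_matrix()
def toworld(c,p): return rot(c["attitude"])@np.array(p)+np.array(c["xyz"])
def proj(c,w):
    p=rot(c["attitude"]).T@(np.array(w,float)-np.array(c["xyz"]))
    u=np.array([p[0],-p[1]])/-p[2]; u=u*(1+c["k1"]*(u@u)); K=np.array(c["K"])
    return K[:2,:2]@u+K[:2,2]
def ray(c,px):
    K=np.array(c["K"]); d=np.linalg.solve(K[:2,:2],np.array(px)-K[:2,2]); u=d.copy()
    for _ in range(20): u=d/(1+c["k1"]*(u@u))
    v=rot(c["attitude"])@np.array([u[0],-u[1],-1]); return np.array(c["xyz"]),v
def atz(c,px,z):
    o,v=ray(c,px); return o+v*(z-o[2])/v[2]
E
python3 - <<'E'
from h import *
print(bot.get_state())
for n in ["side","top"]:
    im=vision.camera(n); cv2.imwrite(f"pics/{n}0.png",im); c=vision.calibration(n); print(n,c)
    for t in ["pivot","round_pad","square_pad","round_pointer","square_pointer","round_index_line","square_index_line","mount"]:
        r=spotter.spot_point(t,n)
        for d in r[:2]: print(t,round(d["conf"],2),toworld(c,d["xyz"]).round(1),proj(c,toworld(c,d["xyz"])).round(0))
print(bot.get_state()["clock"])
E
```

```text
{'clock': 0.0, 'q': array([-1.22091288,  0.32178566, -0.07008924,  1.45167357,  0.02261082,
        1.37078456, -0.05689102]), 'qvel': array([-0.00131079, -0.00220207, -0.0005802 , -0.00021656, -0.00088413,
        0.00036422,  0.00064919]), 'joint_efforts': array([-1.03012204e-03, -4.91288996e+01, -4.04271148e-01, -3.12518191e+01,
       -6.39419211e-02,  4.39458154e-02,  2.20283305e-04]), 'tool_pos': array([214.05950455, 613.20395453, 243.48647509]), 'tcp_rot': array([-1.02526512e-04,  1.67081362e-01,  9.85942671e-01, -9.26390597e-04]), 'wrist_force': array([-0.38045992, -0.02590265,  0.58326627]), 'torque': array([ 0.01669727, -0.01672435, -0.03538985]), 'opening': 86.74071556695061}
side {'K': array([[439.80742317,   0.        , 317.24130958],
       [  0.        , 439.80742317, 200.47416312],
       [  0.        ,   0.        ,   1.        ]]), 'k1': -0.05194448778645628, 'xyz': array([ 446.08489586, 1329.54310652,  966.89665842]), 'attitude': array([-0.04654142, -0.0109167 ,  0.46735643,  0.88277556])}
pivot 0.81 [472.2 -97.6  70.7] [339. 185.]
round_pad 0.72 [ 564.1 -159.2   9
[... 597 characters left out ...]
.58294797,   20.8678399 , 1299.91495556]), 'attitude': array([-0.69704991, -0.02063666,  0.02631935,  0.71624216])}
pivot 0.78 [469.5 -99.4  81.1] [367. 219.]
round_pad 0.57 [ 566.3 -149.5   98.9] [385. 182.]
square_pad 0.95 [526.3 -13.6  95.7] [335. 198.]
square_pad 0.27 [ 568.7 -152.    97.9] [386. 181.]
round_pointer 0.95 [ 609.4 -206.4   91. ] [405. 166.]
round_pointer 0.26 [ 397.8 -145.6   -1.5] [381. 244.]
square_pointer 0.8 [540.4  52.8  87. ] [310. 194.]
round_index_line 0.69 [ 6.270e+02 -3.246e+02  1.000e-01] [439. 163.]
square_index_line 0.31 [ 607.2 -203.5   89. ] [404. 167.]
mount 0.66 [ 5.418e+02 -8.260e+01 -5.000e-01] [358. 195.]
mount 0.2 [ 346.8 -368.4    1.2] [458. 259.]
0.9
```

Run:
```python
import cv2
for n,(x,y) in {"side":(260,130),"top":(280,120)}.items():
    im=cv2.imread(f"pics/{n}0.png"); cv2.imwrite(f"pics/{n}0z.png",cv2.resize(im[y:y+120,x:x+160],None,fx=5,fy=5,interpolation=cv2.INTER_CUBIC))
```

```text
(no output)
```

View pics/side0.png

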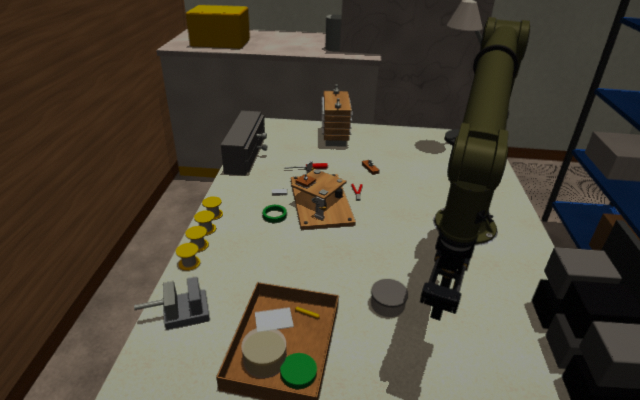

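View pics/top0.png

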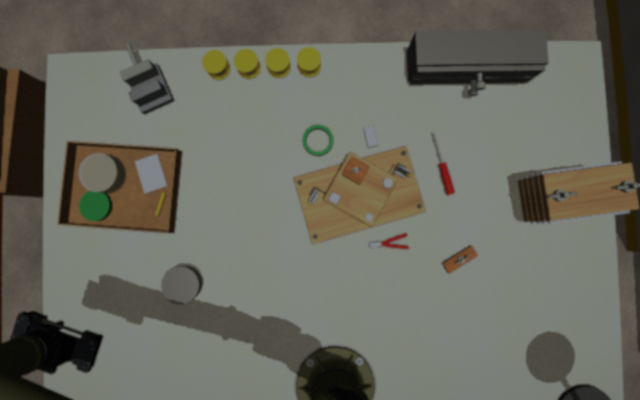

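```bash
sleep 0.1
```

```text
(no output)
```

View pics/side0z.png

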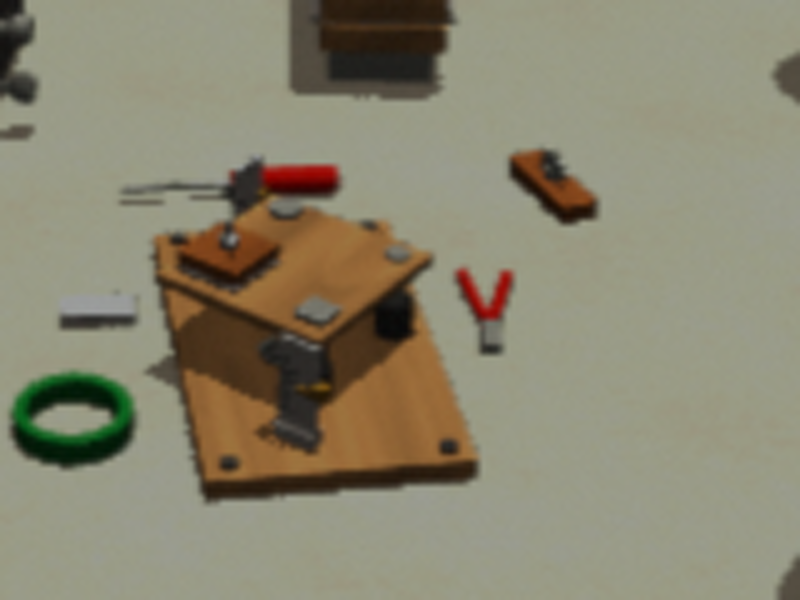

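View pics/top0z.png

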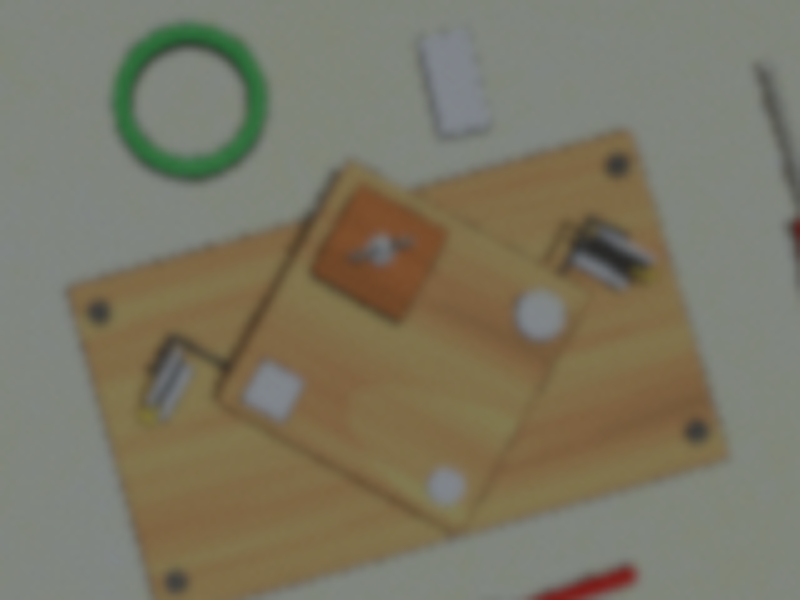

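Run:
```python
from h import *
s=bot.get_state(); im=vision.camera("wrist"); c=vision.calibration("wrist"); cv2.imwrite("pics/w0.png",im)
T=rot(s["tcp_rot"]); print(T.round(3)); 
print("cam in tool",T.T@(c["xyz"]-s["tool_pos"]),"\n", (T.T@rot(c["attitude"])).round(3),c["K"][0],c["k1"])
```

```text
[[-0.944  0.33   0.   ]
 [ 0.33   0.944  0.   ]
 [-0.     0.    -1.   ]]
cam in tool [  72.91839267    0.76516213 -140.20246057] 
 [[-0.001  0.964  0.265]
 [ 1.     0.001  0.   ]
 [-0.     0.265 -0.964]] [317.0064111    0.         323.42281961] -0.004264073274812107
```

View pics/w0.png

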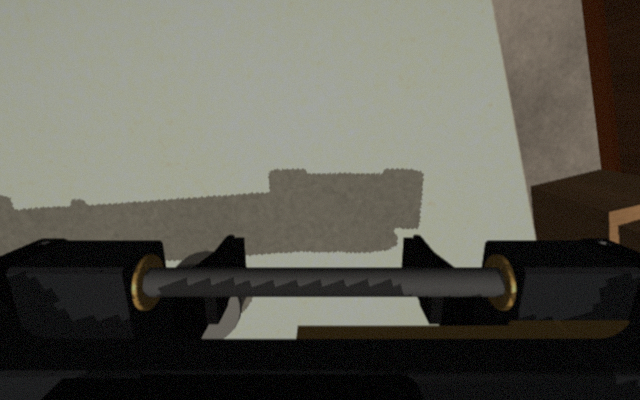

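Emit:
servo_tool --moves '[[[-1,0.02,-0.043,0.004,0,0,-10.5],[-1,0.02,-0.043,0.004,0,0,-10.5],[-1,0.02,-0.043,0.004,0,0,-10.5],[-1,0.02,-0.043,0.004,0,0,-10.5],[-1,0.02,-0.043,0.004,0,0,-10.5],[-1,0.02,-0.043,0.004,0,0,-10.5],[-1,0.02,-0.043,0,0,0,-10.5],[-1,0.02,-0.043,0,0,0,-10.5],[-1,0.02,-0.043,0,0,0,-10.5],[-1,0.02,-0.043,0,0,0,-10.5],[-1,0.02,-0.043,0,0,0,-10.5],[-1,0.02,-0.043,0,0,0,-10.5]]]' --force 20

```text
clock: 2.45
tool_pos: [457.0, 84.1, 270.8]
tcp_rot: [-0.001, 0.961, 0.276, 0.005]
wrist_force: [0.6, 0.1, 0.0]
opening: 0.2
```

Run:
```python
from h import *
c=vision.calibration("top")
for n,p in dict(round=(388,183),square=(334.4,197.8),piv=(369.2,217.2),c1=(280+352/5,120+175/5),c2=(280+590/5,120+300/5)).items(): print(n,atz(c,p,96 if n in("round","square") else 90).round(1))
s=bot.get_state(); print(s["clock"],s["q"].round(3),s["tool_pos"],rot(s["tcp_rot"]).round(3))
```

```text
round [ 563.8 -157.6   96. ]
square [527.6 -11.6  96. ]
piv [ 473.1 -104.2   90. ]
c1 [643.7 -58.7  90. ]
c2 [ 571.9 -186.    90. ]
2.45 [-0.709 -0.122  0.436  1.869  0.051  1.372 -1.297] [457.00778148  84.07149779 270.79083181] [[ 0.847  0.531  0.01 ]
 [ 0.531 -0.847  0.004]
 [ 0.01   0.002 -1.   ]]
```

Emit:
servo_tool --moves '[[[-1,0.018,-0.04,-0.005,0,0,-10.5],[-1,0.018,-0.04,-0.005,0,0,-10.5],[-1,0.018,-0.04,-0.005,0,0,-10.5],[-1,0.018,-0.04,-0.005,0,0,-10.5],[-1,0.018,-0.04,-0.005,0,0,-10.5],[-1,0.018,-0.04,-0.005,0,0,-10.5],[-1,0,0,-0.01,5.2,8.6,0],[-1,0,0,-0.01,5.2,8.6,0],[-1,0,0,-0.01,5.2,8.6,0],[-1,0,0,0,0,0,0]]]'

```text
clock: 3.7
tool_pos: [569.5, -166.7, 208.8]
tcp_rot: [-0.067, 0.927, -0.271, -0.251]
wrist_force: [-0.1, 0.8, -1.0]
opening: 0.6
```

```bash
cat >> h.py <<'E'
def snap(name):
    s=bot.get_state(); im=vision.camera("wrist"); c=vision.calibration("wrist"); cv2.imwrite(f"pics/{name}.png",im)
    T=rot(s["tcp_rot"]); p=np.array(s["tool_pos"])
    print("t",s["clock"],"tcp",p.round(1),"q",s["q"].round(2),"F",s["wrist_force"].round(2))
    print("T",T.round(3).tolist(),"tip",(p+22*T[:,2]).round(1),"edge+",(p+22*T[:,2]+9.5*T[:,0]).round(1))
    return s,im,c
E
python3 - <<'E'
from h import *
s,im,c=snap("w1")
for t in ["round_pad","round_pointer","round_index_line"]:
    for d in spotter.spot_point(t,"wrist")[:2]: w=toworld(c,d["xyz"]); print(t,round(d["conf"],2),w.round(1),proj(c,w).round(1))
E
```

```text
t 3.7 tcp [ 569.5 -166.7  208.8] q [-0.1   0.68  0.68  1.24 -0.42  1.89 -1.59] F [-0.06  0.81 -0.97]
T [[0.726, -0.537, -0.429], [-0.469, -0.844, 0.261], [-0.502, 0.012, -0.865]] tip [ 560.1 -161.   189.8] edge+ [ 567.  -165.4  185. ]
round_pad 0.9 [ 566.5 -154.7  102.2] [312.1 151.9]
round_pointer 0.85 [ 606.8 -204.    85.9] [340.7  60.8]
round_index_line 0.9 [ 608.5 -207.3   71.9] [342.6  47.9]
round_index_line 0.46 [476.8 -98.9  75.4] [316.2 219.7]
```

View pics/w1.png

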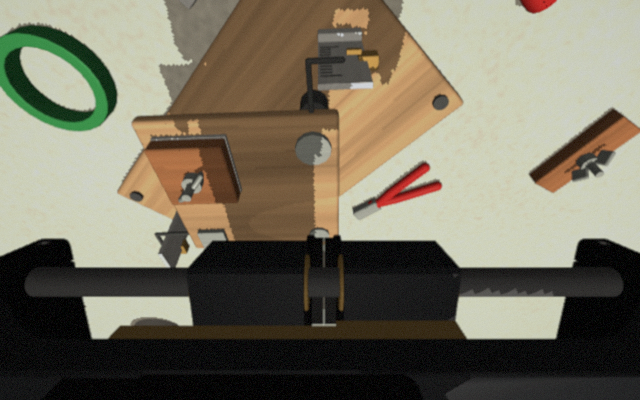

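Run:
```python
import cv2
im=cv2.imread("pics/w1.png"); x,y=290,10
cv2.imwrite("pics/w1z.png",cv2.resize(im[y:y+110,x:x+110],None,fx=5.4,fy=5.4,interpolation=cv2.INTER_CUBIC))
```

```text
(no output)
```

View pics/w1z.png

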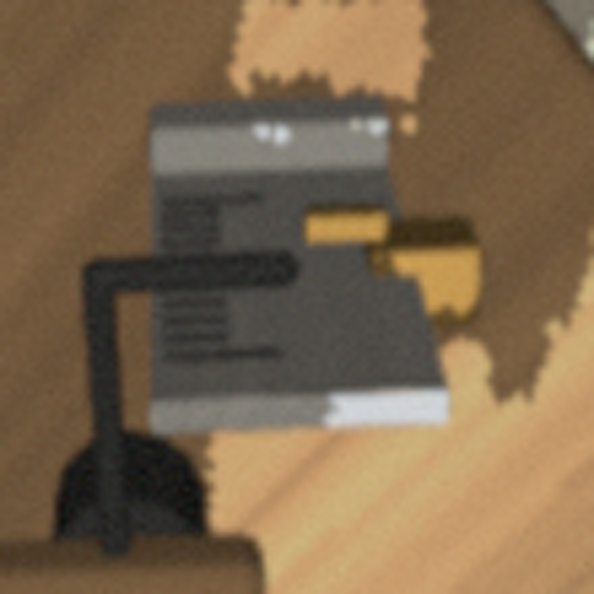

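```bash
cat >> h.py <<'E'
A=np.array
PIV=A([472.9,-103.,0]); OUT=dict(round=A([.856,-.517,0]),square=A([.515,.857,0])); PAD=dict(round=A([563.8,-157.6,96]),square=A([527.6,-11.6,96]))
def onplane(c,px,side,d):
    o,v=ray(c,px); n=OUT[side]; return o+v*(((PIV-o)@n+d)/(v@n))
E
cat > m.py <<'E'
from h import *
E
python3 - <<'E'
from h import *
c=vision.calibration("wrist")
f=lambda x,y:(290+x/5.4,10+y/5.4)
for d in (160,164,168,172):
    print(d,[onplane(c,f(*p),"round",d).round(1).tolist() for p in ((290,268),(308,225),(290,392),(290,172))])
E
```

```text
160 [[600.0, -202.0, 69.5], [598.3, -204.8, 53.7], [601.0, -200.4, 108.0], [599.1, -203.6, 31.6]]
164 [[603.8, -203.5, 80.4], [602.2, -206.2, 65.3], [604.7, -202.0, 117.1], [602.9, -205.0, 44.2]]
168 [[607.5, -205.0, 91.2], [606.0, -207.6, 76.9], [608.4, -203.6, 126.2], [606.7, -206.5, 56.8]]
172 [[611.3, -206.6, 102.1], [609.8, -209.0, 88.5], [612.1, -205.2, 135.3], [610.4, -207.9, 69.5]]
```

Emit:
servo_tool --moves '[[[-1,0.02,-0.02,0,4,6.6,0],[-1,0.02,-0.02,-0.02,4,6.6,0],[-1,0.015,-0.012,-0.02,0,0,0],[-1,0.004,0,-0.025,0,0,0],[-1,0,0,0,0,0,0]]]'

```text
clock: 4.53
tool_pos: [625.5, -216.9, 198.1]
tcp_rot: [-0.112, 0.913, -0.277, -0.279]
wrist_force: [0.6, 1.0, 1.1]
opening: 0.5
```

Run:
```python
from h import *
s,im,c=snap("w2")
for t in ["round_pointer","round_index_line"]:
    for d in spotter.spot_point(t,"wrist")[:1]: w=toworld(c,d["xyz"]); print(t,round(d["conf"],2),w.round(1),proj(c,w).round(1))
x,y=int(proj(c,w)[0])-55,int(proj(c,w)[1])-55; x=max(x,0);y=max(y,0); print(x,y)
cv2.imwrite("pics/w2z.png",cv2.resize(im[y:y+110,x:x+110],None,fx=5,fy=5,interpolation=cv2.INTER_CUBIC))
```

```text
t 4.525 tcp [ 625.5 -216.9  198.1] q [ 0.26  0.84  0.26  0.91 -0.33  2.01 -1.71] F [0.57 1.02 1.13]
T [[0.691, -0.568, -0.447], [-0.443, -0.821, 0.359], [-0.572, -0.05, -0.819]] tip [ 615.6 -209.   180.1] edge+ [ 622.2 -213.2  174.6]
round_pointer 0.6 [ 608.3 -205.8   85.8] [333.1 150. ]
round_index_line 0.65 [ 605.2 -206.7   70. ] [336.8 139.2]
281 84
```

View pics/w2.png

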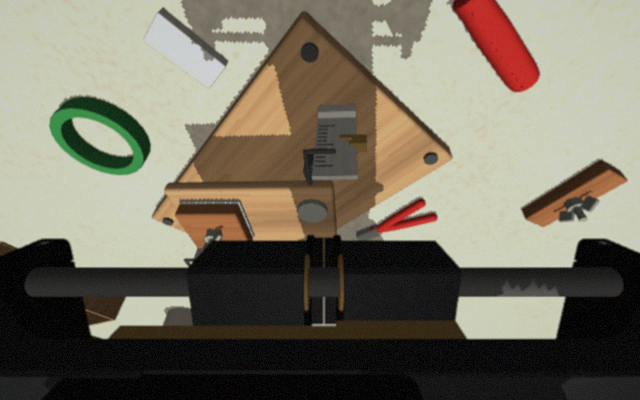

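View pics/w2z.png

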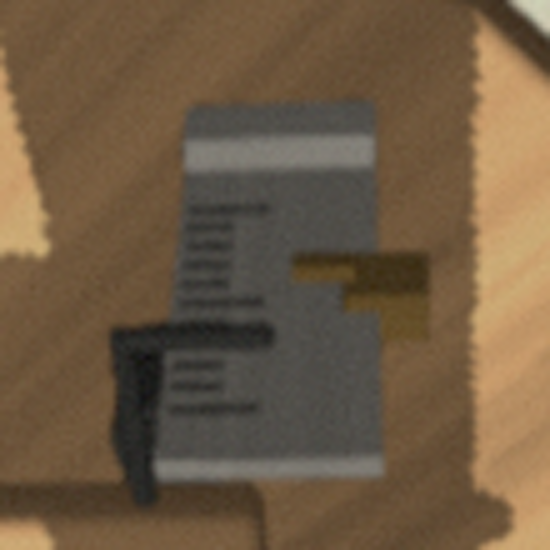

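```bash
cat >> h.py <<'E'
def camat(p,T,c):
    "camera calibration dict for earlier tool pose"
    d=dict(c); T=A(T); off=A([72.92,.77,-140.2]); M=A([[0,.964,.265],[1,0,0],[0,.265,-.964]])
    u,_,vt=np.linalg.svd(M); d["xyz"]=A(p)+T@off; d["attitude"]=T@(u@vt); return d
def tri(obs):
    M=0;b=0
    for c,px in obs:
        o,v=ray(c,px); v=v/np.linalg.norm(v); P=np.eye(3)-np.outer(v,v); M=M+P; b=b+P@o
    x=np.linalg.solve(M,b); return x,[(proj(c,x)-px).round(1).tolist() for c,px in obs]
E
python3 - <<'E'
from h import *
c2=vision.calibration("wrist")
c1=camat([569.5,-166.7,208.8],[[0.726,-0.537,-0.429],[-0.469,-0.844,0.261],[-0.502,0.012,-0.865]],c2)
print(camat(*(lambda s:(s["tool_pos"],rot(s["tcp_rot"])))(bot.get_state()),c2)["xyz"]-c2["xyz"])
for n,p,q in(("pt",(290,268),(270,335)),("idx",(308,225),(293,267)),("topright",(445,392),(383,460))):
    x,e=tri([(c1,A([290+p[0]/5.4,10+p[1]/5.4])),(c2,A([281+q[0]/5,84+q[1]/5]))]); print(n,x.round(1),((x-PIV)@OUT["round"]).round(1),e)
for d in (158,160,162,164,166,168): print(d,[onplane(c2,(281+q[0]/5,84+q[1]/5),"round",d)[2].round(1) for q in((270,335),(293,267),(383,460))])
E
```

```text
[ 0.03162754 -1.703613   -0.30219839]
pt [ 608.8 -208.5   89.2] 170.9 [[-1.2, -0.4], [0.9, 0.3]]
idx [ 605.5 -210.3   70.7] 169.0 [[-1.3, -0.4], [1.0, 0.3]]
topright [ 595.3 -219.5  109.9] 165.0 [[-0.7, -0.3], [0.5, 0.2]]
158 [np.float64(73.8), np.float64(56.2), np.float64(102.8)]
160 [np.float64(76.1), np.float64(58.8), np.float64(104.8)]
162 [np.float64(78.5), np.float64(61.3), np.float64(106.8)]
164 [np.float64(80.8), np.float64(63.9), np.float64(108.8)]
166 [np.float64(83.2), np.float64(66.4), np.float64(110.8)]
168 [np.float64(85.5), np.float64(69.0), np.float64(112.8)]
```

Emit:
servo_tool --moves '[[[-1,-0.029,0.029,0,-2.5,-4,0],[-1,-0.029,0.029,0,0,0,0],[-1,0,0,-0.025,0,0,0],[-1,0,0,-0.025,0,0,0],[-1,0,0,0,0,0,0]]]'

```text
clock: 5.3
tool_pos: [567.1, -153.4, 148.9]
tcp_rot: [-0.099, 0.926, -0.276, -0.239]
wrist_force: [-0.9, -0.5, 0.4]
opening: 0.5
```

Run:
```python
from h import *
s,im,c=snap("w3")
for t in ["round_pad","round_index_line"]:
    for d in spotter.spot_point(t,"wrist")[:1]: w=toworld(c,d["xyz"]); print(t,round(d["conf"],2),w.round(1),proj(c,w).round(1))
```

```text
t 5.3 tcp [ 567.1 -153.4  148.9] q [ 0.15  0.62  0.26  1.33 -0.29  1.71 -1.71] F [-0.9  -0.49  0.37]
T [[0.734, -0.558, -0.387], [-0.464, -0.828, 0.315], [-0.496, -0.052, -0.867]] tip [ 558.6 -146.5  129.8] edge+ [ 565.5 -150.9  125.1]
round_pad 0.85 [ 567.2 -161.7   96.9] [341.1 191.3]
round_index_line 0.83 [ 603.2 -207.2   67.3] [378.7  78.9]
```

View pics/w3.png

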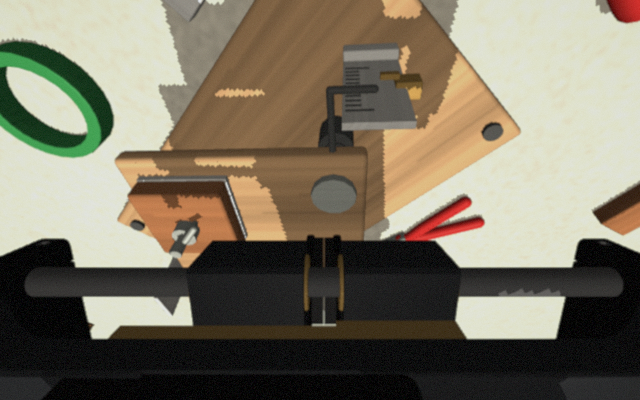

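Run:
```python
from h import *
c=vision.calibration("wrist"); s=bot.get_state(); T=rot(s["tcp_rot"]);p=s["tool_pos"]
print(atz(c,(334,194),96)); 
for x in(0,9.5): print(x,proj(c,p+T@A([x,0,22])))
```

```text
[ 567.18788915 -157.08342685   96.        ]
0 [324.80602447 252.36723108]
9.5 [324.81107029 236.25383708]
```

Emit:
servo_tool --moves '[[[-1,0.001,-0.0065,-0.01,0,0,0],[-1,0,0,-0.012,0,0,0],[-1,0,0,-0.005,0,0,0],[-1,0,0,0,0,0,0]]]'

```text
clock: 5.95
tool_pos: [570.3, -162.9, 123.3]
tcp_rot: [-0.099, 0.926, -0.277, -0.235]
wrist_force: [0.0, -0.3, -0.0]
opening: 0.6
```

Run:
```python
from h import *
s,im,c=snap("w4")
```

```text
t 5.95 tcp [ 570.3 -162.9  123.3] q [ 0.16  0.65  0.26  1.34 -0.29  1.68 -1.7 ] F [ 0.03 -0.32 -0.03]
T [[0.736, -0.559, -0.381], [-0.466, -0.827, 0.313], [-0.49, -0.053, -0.87]] tip [ 561.9 -156.   104.1] edge+ [ 568.9 -160.4   99.5]
```

View pics/w4.png

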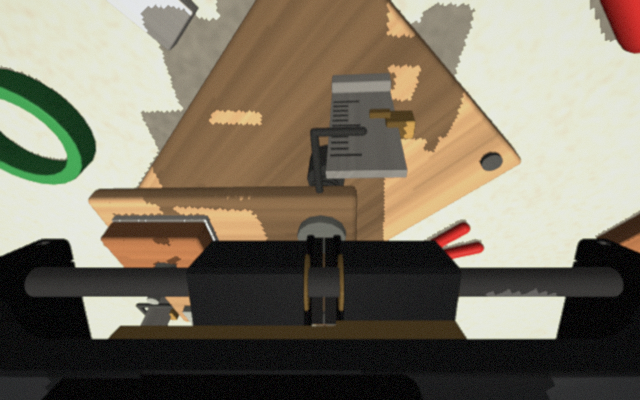

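Emit:
servo_tool --moves '[[[-1,-0.003,0.003,0,0,0,0],[-1,0,0,-0.003,0,0,0],[-1,0,0,-0.003,0,0,0],[-1,0,0,-0.003,0,0,0],[-1,0,0,0,0,0,0]]]'

```text
clock: 6.62
tool_pos: [568.1, -159.8, 115.5]
tcp_rot: [-0.099, 0.927, -0.277, -0.234]
wrist_force: [-0.2, -0.0, 1.7]
opening: 0.9
```

```bash
cat >> h.py <<'E'
def crop(im,x,y,name,w=110,f=5): cv2.imwrite(f"pics/{name}.png",cv2.resize(im[y:y+w,x:x+w],None,fx=f,fy=f,interpolation=cv2.INTER_CUBIC))
E
python3 - <<'E'
from h import *
s,im,c=snap("w5"); crop(im,300,60,"w5z")
E
```

```text
t 6.625 tcp [ 568.1 -159.8  115.5] q [ 0.16  0.65  0.26  1.36 -0.29  1.66 -1.7 ] F [-0.18 -0.02  1.67]
T [[0.738, -0.559, -0.379], [-0.466, -0.828, 0.312], [-0.488, -0.054, -0.871]] tip [ 559.8 -153.    96.4] edge+ [ 566.8 -157.4   91.7]
```

View pics/w5.png

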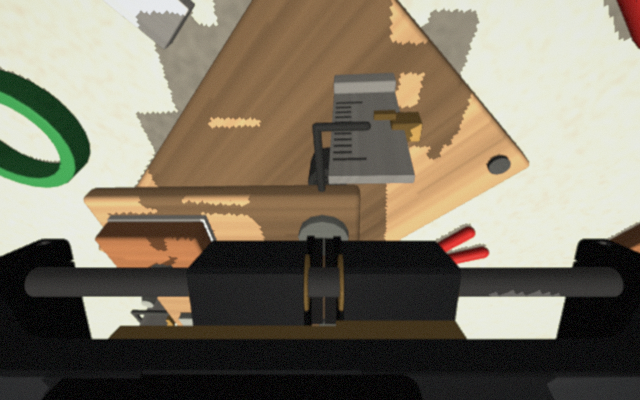

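View pics/w5z.png

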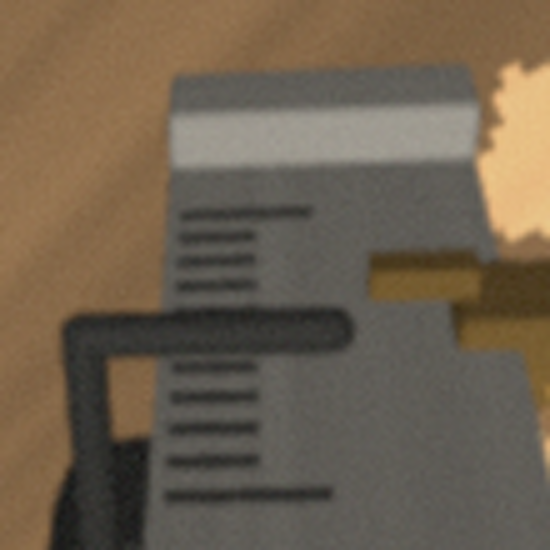

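```bash
cat >> h.py <<'E'
def gap(c,side,x0,y0,pt,ix,f=5):
    for d in (164,166,168):
        a,b=[onplane(c,(x0+q[0]/f,y0+q[1]/f),side,d) for q in (pt,ix)]; print(d,"pt z",a[2].round(1),"ix z",b[2].round(1),"gap",(a-b)[2].round(2))
E
python3 - <<'E'
from h import *
gap(vision.calibration("wrist"),"round",300,60,(335,330),(375,277))
E
```

```text
164 pt z 71.9 ix z 62.3 gap 9.6
166 pt z 75.3 ix z 65.9 gap 9.35
168 pt z 78.7 ix z 69.6 gap 9.1
```

Emit:
servo_tool --moves '[[[-1,0,0,-0.002,0,0,0],[-1,0,0,-0.002,0,0,0],[-1,0,0,-0.001,0,0,0],[-1,0,0,0,0,0,0]]]'

```text
clock: 7.18
tool_pos: [568.5, -160.1, 111.6]
tcp_rot: [-0.099, 0.927, -0.276, -0.233]
wrist_force: [0.1, -0.7, 3.4]
opening: 0.6
```

Run:
```python
from h import *
s,im,c=snap("w6"); crop(im,300,60,"w6z")
```

```text
t 7.175 tcp [ 568.5 -160.1  111.6] q [ 0.16  0.65  0.26  1.36 -0.29  1.65 -1.69] F [ 0.11 -0.7   3.4 ]
T [[0.738, -0.559, -0.378], [-0.466, -0.828, 0.312], [-0.487, -0.055, -0.872]] tip [ 560.2 -153.2   92.4] edge+ [ 567.2 -157.6   87.8]
```

View pics/w6z.png

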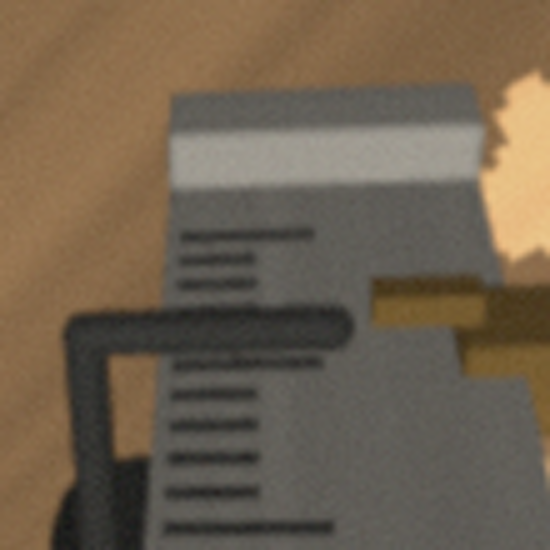

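Emit:
servo_tool --moves '[[[-1,0,0,-0.002,0,0,0],[-1,0,0,-0.0013,0,0,0],[-1,0,0,0,0,0,0]]]'

```text
clock: 7.6
tool_pos: [568.7, -160.2, 109.0]
tcp_rot: [-0.099, 0.927, -0.276, -0.233]
wrist_force: [0.6, 0.2, 4.7]
opening: 0.6
```

Run:
```python
from h import *
s,im,c=snap("w7"); crop(im,300,60,"w7z")
```

```text
t 7.6 tcp [ 568.7 -160.2  109. ] q [ 0.16  0.66  0.26  1.36 -0.3   1.64 -1.69] F [0.6  0.21 4.73]
T [[0.739, -0.559, -0.377], [-0.466, -0.828, 0.312], [-0.486, -0.055, -0.872]] tip [ 560.4 -153.3   89.8] edge+ [ 567.4 -157.7   85.2]
```

View pics/w7z.png

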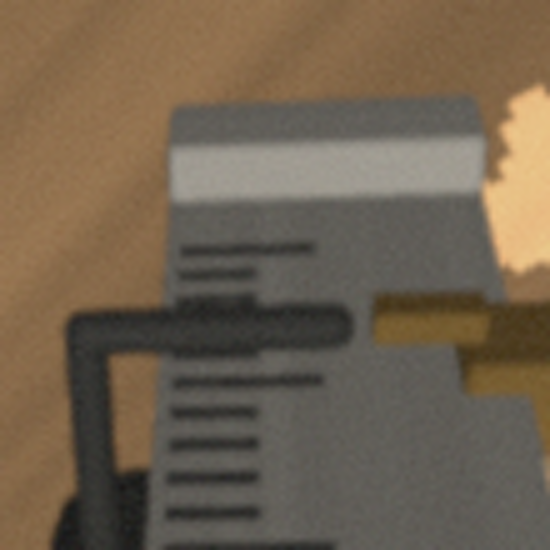

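Emit:
servo_tool --moves '[[[-1,0,0,-0.0013,0,0,0],[-1,0,0,0,0,0,0],[-1,0,0,0,0,0,0]]]'

```text
clock: 8.02
tool_pos: [568.7, -160.2, 108.8]
tcp_rot: [-0.099, 0.927, -0.276, -0.233]
wrist_force: [-0.1, -0.4, 6.2]
opening: 0.1
```

Run:
```python
from h import *
s,im,c=snap("w8"); crop(im,300,60,"w8z")
```

```text
t 8.025 tcp [ 568.7 -160.2  108.8] q [ 0.16  0.66  0.26  1.36 -0.3   1.64 -1.69] F [-0.14 -0.42  6.24]
T [[0.739, -0.559, -0.377], [-0.466, -0.828, 0.313], [-0.486, -0.055, -0.872]] tip [ 560.4 -153.3   89.6] edge+ [ 567.5 -157.8   85. ]
```

View pics/w8z.png

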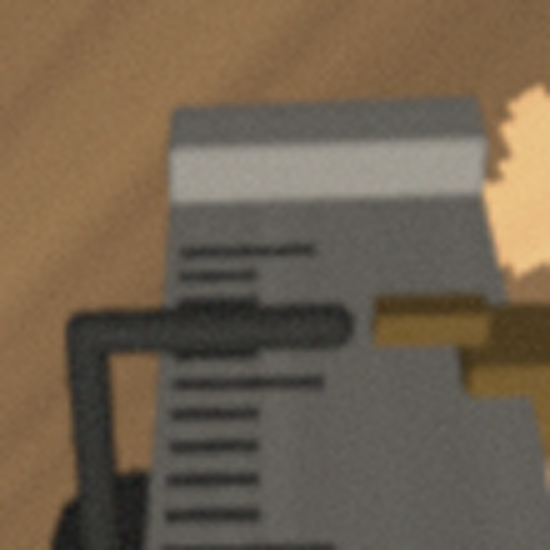

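Emit:
servo_tool --moves '[[[-1,0,0,-0.0015,0,0,0],[-1,0,0,-0.0005,0,0,0],[-1,0,0,-0.0005,0,0,0],[-1,0,0,-0.0004,0,0,0]]]'

```text
clock: 8.57
tool_pos: [568.8, -160.2, 107.7]
tcp_rot: [-0.1, 0.927, -0.276, -0.233]
wrist_force: [-0.1, -0.4, 6.0]
opening: 0.5
```

Run:
```python
from h import *
s,im,c=snap("w9"); crop(im,300,60,"w9z")
```

```text
t 8.575 tcp [ 568.8 -160.2  107.7] q [ 0.16  0.66  0.26  1.36 -0.3   1.64 -1.69] F [-0.07 -0.43  5.95]
T [[0.739, -0.558, -0.377], [-0.466, -0.828, 0.313], [-0.487, -0.056, -0.872]] tip [ 560.5 -153.3   88.5] edge+ [ 567.5 -157.7   83.8]
```

View pics/w9z.png

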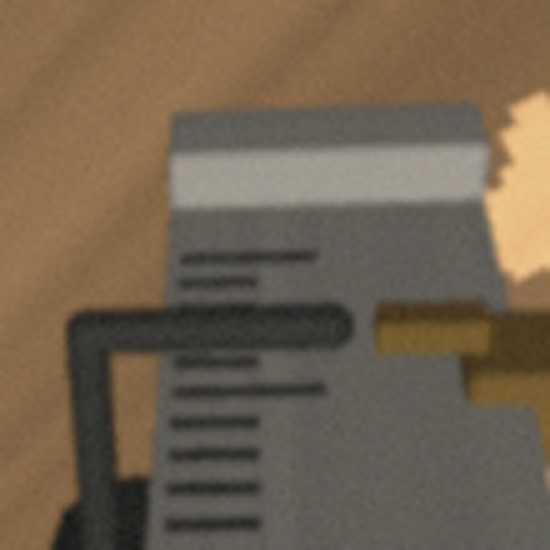

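Emit:
servo_tool --moves '[[[-1,0,0,-0.0004,0,0,0],[-1,0,0,-0.0004,0,0,0],[-1,0,0,-0.0004,0,0,0],[-1,0,0,-0.0004,0,0,0],[-1,0,0,-0.0004,0,0,0]]]'

```text
clock: 9.25
tool_pos: [568.8, -160.3, 107.9]
tcp_rot: [-0.1, 0.927, -0.276, -0.233]
wrist_force: [0.4, -0.8, 6.7]
opening: 0.7
```

Run:
```python
from h import *
s,im,c=snap("w10"); crop(im,300,60,"w10z")
```

```text
t 9.25 tcp [ 568.8 -160.3  107.9] q [ 0.16  0.66  0.26  1.36 -0.3   1.64 -1.69] F [ 0.44 -0.84  6.75]
T [[0.739, -0.558, -0.376], [-0.465, -0.828, 0.314], [-0.487, -0.057, -0.872]] tip [ 560.5 -153.4   88.7] edge+ [ 567.5 -157.8   84.1]
```

View pics/w10z.png

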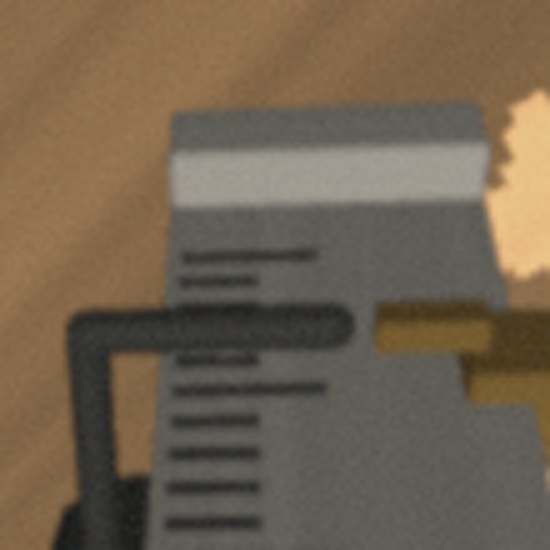

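Emit:
servo_tool --moves '[[[-1,0,0,-0.0006,0,0,0],[-1,0,0,-0.0004,0,0,0],[-1,0,0,-0.0004,0,0,0],[-1,0,0,-0.0004,0,0,0],[-1,0,0,-0.0004,0,0,0]]]'

```text
clock: 9.93
tool_pos: [568.8, -160.2, 107.8]
tcp_rot: [-0.1, 0.927, -0.276, -0.233]
wrist_force: [-0.0, -0.9, 5.5]
opening: 0.6
```

Run:
```python
from h import *
s,im,c=snap("w11"); crop(im,300,60,"w11z")
```

```text
t 9.925 tcp [ 568.8 -160.2  107.8] q [ 0.16  0.66  0.26  1.36 -0.3   1.64 -1.69] F [-0.01 -0.86  5.5 ]
T [[0.74, -0.558, -0.376], [-0.465, -0.828, 0.314], [-0.487, -0.058, -0.872]] tip [ 560.5 -153.3   88.7] edge+ [ 567.5 -157.7   84. ]
```

View pics/w11z.png

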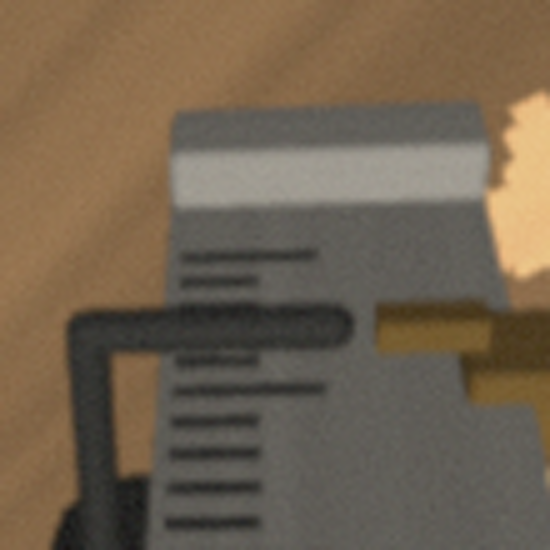

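Emit:
servo_tool --moves '[[[-1,0,0,0.004,0,0,0],[-1,0,0,0.006,0,0,0],[-1,0,0,0.008,0,0,0],[-1,0,0,0.012,0,0,0],[-1,0,0,0,0,0,0]]]'

```text
clock: 10.6
tool_pos: [568.2, -159.8, 138.1]
tcp_rot: [-0.1, 0.927, -0.276, -0.234]
wrist_force: [0.4, 0.4, -0.9]
opening: 0.3
```

Run:
```python
from h import *
s,im,c=snap("w12")
for d in (166,168): print(onplane(c,(0,0),"round",d)[2])
```

```text
t 10.6 tcp [ 568.2 -159.8  138.1] q [ 0.16  0.63  0.26  1.34 -0.29  1.69 -1.7 ] F [ 0.44  0.36 -0.86]
T [[0.739, -0.558, -0.378], [-0.464, -0.828, 0.315], [-0.488, -0.057, -0.871]] tip [ 559.9 -152.8  119. ] edge+ [ 566.9 -157.2  114.3]
-223.16436089228694
-211.31389407338668
```

View pics/w12.png

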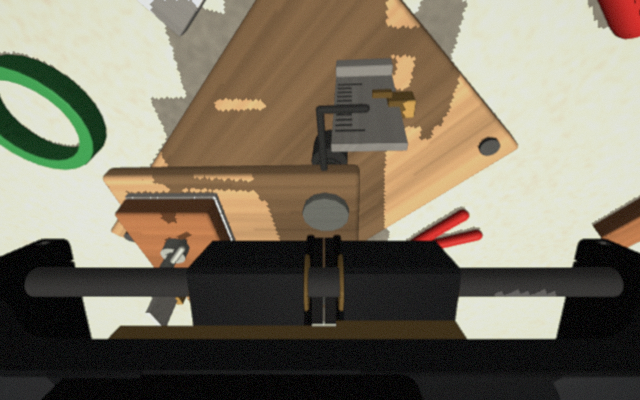

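Emit:
servo_tool --moves '[[[-1,0,0,0.04,0,0,0],[-1,0,0,0.03,0,0,0],[-1,-0.004,0.017,0,0,0,10.2],[-1,-0.004,0.017,0,0,0,10.2],[-1,-0.004,0.017,0,0,0,10.2],[-1,-0.004,0.017,0,0,0,10.2],[-1,-0.004,0.017,0,0,0,10.2],[-1,-0.004,0.017,0,0,0,10.2],[-1,-0.005,0.017,0,0,0,10.2],[-1,-0.005,0.016,0,0,0,10.2],[-1,-0.005,0.016,0,0,0,10.2],[-1,0,0,0,0,0,0]]]'

```text
clock: 12.15
tool_pos: [525.1, -4.0, 204.1]
tcp_rot: [0.105, 0.83, 0.496, -0.233]
wrist_force: [0.5, -0.4, 0.2]
opening: 0.4
```

Run:
```python
from h import *
s,im,c=snap("w13")
for t in ["square_pad","square_pointer","square_index_line"]:
    for d in spotter.spot_point(t,"wrist")[:2]: w=toworld(c,d["xyz"]); print(t,round(d["conf"],2),w.round(1),proj(c,w).round(1))
```

```text
t 12.15 tcp [525.1  -4.  204.1] q [-0.2   0.35 -0.07  1.59  0.34  1.62 -0.82] F [ 0.54 -0.39  0.24]
T [[0.4, 0.872, -0.283], [0.773, -0.487, -0.406], [-0.492, -0.056, -0.869]] tip [518.9 -13.  185. ] edge+ [522.7  -5.6 180.3]
square_pad 0.67 [526.9 -11.2  99.2] [337.4 152.8]
square_pad 0.2 [537.6  52.9  87.6] [305.3  60. ]
square_pointer 0.58 [539.2  51.4  86.3] [308.8  60.1]
square_index_line 0.96 [534.7  52.4  68.7] [304.6  52. ]
```

View pics/w13.png

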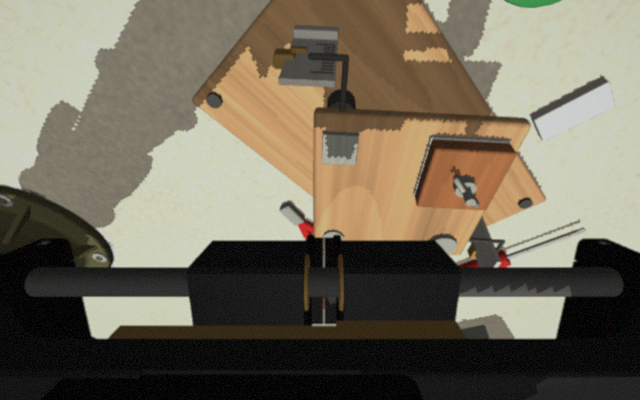

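Emit:
servo_tool --moves '[[[-1,0.005,-0.003,0,-5.1,3.1,0],[-1,0,0,-0.025,0,0,0],[-1,0,0,-0.025,0,0,0],[-1,0,0,-0.02,0,0,0],[-1,0,0,0,0,0,0]]]'

```text
clock: 12.98
tool_pos: [533.4, -20.1, 132.1]
tcp_rot: [0.13, 0.824, 0.474, -0.281]
wrist_force: [-0.1, -0.1, 0.1]
opening: 0.5
```

Run:
```python
from h import *
s,im,c=snap("w14")
```

```text
t 12.975 tcp [533.4 -20.1 132.1] q [-0.22  0.49 -0.05  1.59  0.4   1.58 -0.9 ] F [-0.05 -0.12  0.07]
T [[0.392, 0.855, -0.339], [0.709, -0.516, -0.481], [-0.586, -0.052, -0.809]] tip [525.9 -30.7 114.3] edge+ [529.7 -24.  108.7]
```

View pics/w14.png

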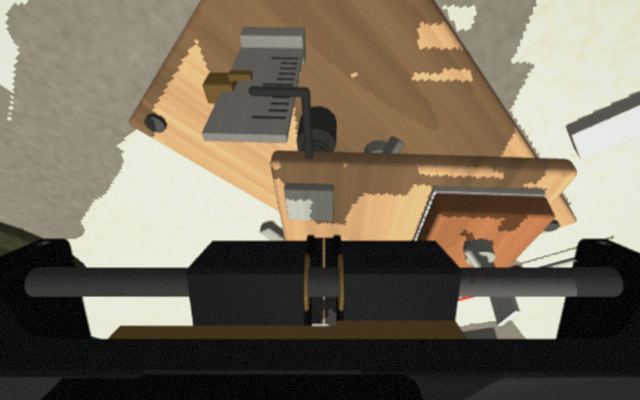

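Emit:
servo_tool --moves '[[[-1,-0.0025,0.012,0,0,0,0],[-1,0,0,-0.004,0,0,0],[-1,0,0,0,0,0,0]]]'

```text
clock: 13.4
tool_pos: [532.7, -6.9, 131.2]
tcp_rot: [0.131, 0.825, 0.474, -0.278]
wrist_force: [-0.7, -0.6, -0.4]
opening: 0.4
```

Run:
```python
from h import *
c=vision.calibration("wrist"); c14=camat([533.4,-20.1,132.1],[[0.392,0.855,-0.339],[0.709,-0.516,-0.481],[-0.586,-0.052,-0.809]],c)
print("pad from w14",atz(c14,(309.5,203),96))
s,im,c=snap("w15"); crop(im,195,50,"w15z")
```

```text
pad from w14 [530.6925446   -7.95352205  96.        ]
t 13.4 tcp [532.7  -6.9 131.2] q [-0.24  0.49 -0.05  1.59  0.4   1.58 -0.92] F [-0.72 -0.62 -0.43]
T [[0.396, 0.855, -0.334], [0.71, -0.516, -0.48], [-0.583, -0.047, -0.811]] tip [525.3 -17.4 113.3] edge+ [529.1 -10.7 107.8]
```

View pics/w15.png

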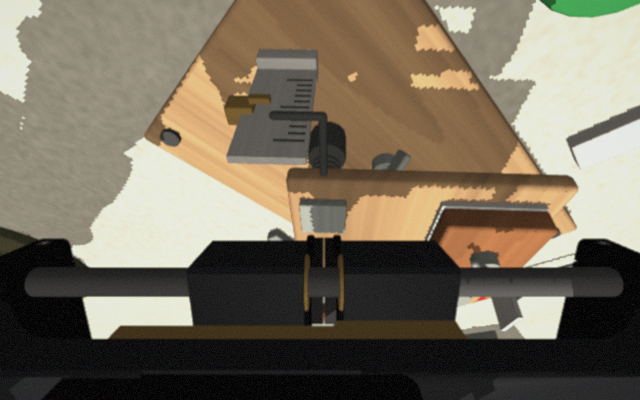

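View pics/w15z.png

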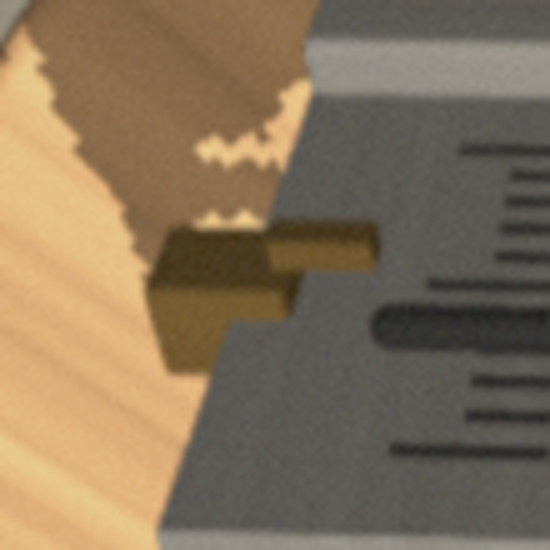

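Run:
```python
from h import *
gap(vision.calibration("wrist"),"square",195,50,(388,326),(372,247))
```

```text
164 pt z 75.8 ix z 62.6 gap 13.14
166 pt z 78.6 ix z 65.7 gap 12.85
168 pt z 81.4 ix z 68.8 gap 12.56
```

Emit:
servo_tool --moves '[[[-1,0,0,-0.004,0,0,0],[-1,0,0,-0.004,0,0,0],[-1,0,0,-0.003,0,0,0],[-1,0,0,-0.003,0,0,0],[-1,0,0,-0.003,0,0,0],[-1,0,0,0,0,0,0]]]'

```text
clock: 14.2
tool_pos: [533.6, -6.2, 114.4]
tcp_rot: [0.131, 0.825, 0.474, -0.277]
wrist_force: [0.3, 1.2, 3.0]
opening: 0.5
```

Run:
```python
from h import *
s,im,c=snap("w16"); crop(im,195,50,"w16z")
```

```text
t 14.2 tcp [533.6  -6.2 114.4] q [-0.24  0.51 -0.05  1.6   0.4   1.55 -0.94] F [0.26 1.24 3.  ]
T [[0.397, 0.856, -0.332], [0.71, -0.516, -0.479], [-0.581, -0.046, -0.812]] tip [526.3 -16.8  96.5] edge+ [530. -10.  91.]
```

View pics/w16.png

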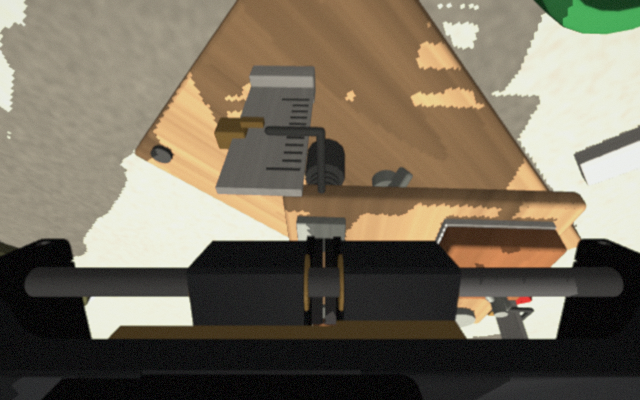

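View pics/w16z.png

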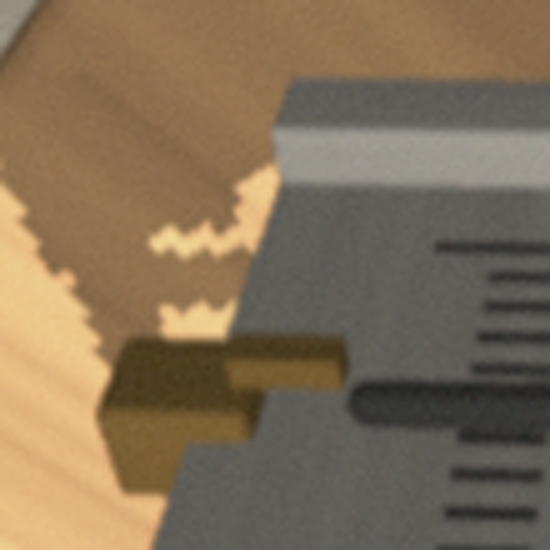

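Run:
```python
from h import *
gap(vision.calibration("wrist"),"square",195,50,(365,404),(335,363))
```

```text
164 pt z 69.9 ix z 64.0 gap 5.96
166 pt z 72.5 ix z 66.6 gap 5.83
168 pt z 75.0 ix z 69.3 gap 5.7
```

Run:
```python
import cv2,numpy as np
L=[("w1",330,30),("w2",322,115),("w3",350,55),("w4",345,92),("w12",345,75),("w13",270,32)]
rows=[]
t=[]
for n,x,y in L:
    im=cv2.imread(f"pics/{n}.png")[y:y+50,x:x+50]; im=cv2.resize(im,None,fx=5.2,fy=5.2,interpolation=cv2.INTER_CUBIC); im=np.clip(im*1.8,0,255).astype(np.uint8); t.append(im)
cv2.imwrite("pics/mos.png",np.vstack([np.hstack(t[:3]),np.hstack(t[3:])]))
```

```text
(no output)
```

View pics/mos.png

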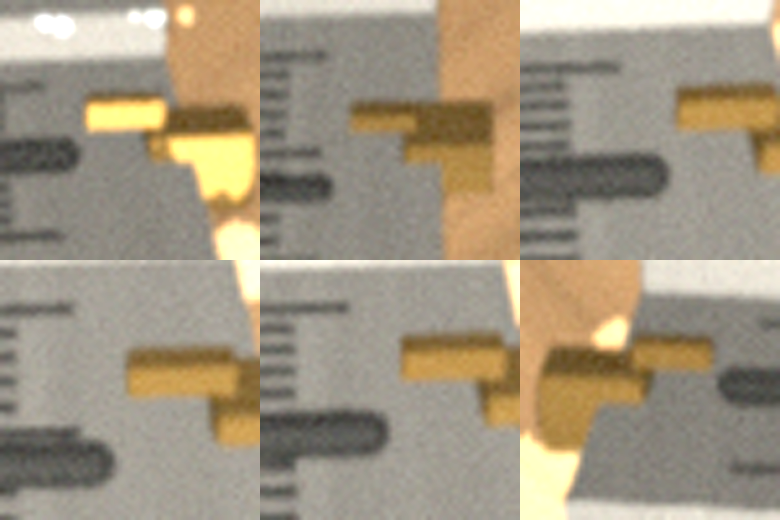

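```bash
cat > fit.py <<'E'
from h import *
from scipy.optimize import brentq
c=vision.calibration("wrist")
P={"w1":([569.5,-166.7,208.8],[[0.726,-0.537,-0.429],[-0.469,-0.844,0.261],[-0.502,0.012,-0.865]]),
"w2":([625.5,-216.9,198.1],[[0.691,-0.568,-0.447],[-0.443,-0.821,0.359],[-0.572,-0.05,-0.819]]),
"w3":([567.1,-153.4,148.9],[[0.734,-0.558,-0.387],[-0.464,-0.828,0.315],[-0.496,-0.052,-0.867]]),
"w4":([570.3,-162.9,123.3],[[0.736,-0.559,-0.381],[-0.466,-0.827,0.313],[-0.49,-0.053,-0.87]]),
"w12":([568.2,-159.8,138.1],[[0.739,-0.558,-0.378],[-0.464,-0.828,0.315],[-0.488,-0.057,-0.871]]),
"w13":([525.1,-4.0,204.1],[[0.4,0.872,-0.283],[0.773,-0.487,-0.406],[-0.492,-0.056,-0.869]]),
"w15":([532.7,-6.9,131.2],[[0.396,0.855,-0.334],[0.71,-0.516,-0.48],[-0.583,-0.047,-0.811]])}
O=[("w1","round",330,30,(65,155),(87,112.5),5.2),("w2","round",322,115,(60,187),(90,116.5),5.2),("w3","round",350,55,(135,174),(158,108),5.2),("w4","round",345,92,(100,202),(127,111),5.2),("w12","round",345,75,(115,174),(142,98.5),5.2),
("w13","square",270,32,(215,126),(192,93.5),5.2),("w15","square",195,50,(388,326),(375,246),5)]
for side in("round","square"):
    M=[];b=[]
    for n,sd,x,y,p,q,f in O:
        if sd!=side: continue
        p=(x+p[0]/f,y+p[1]/f);q=(x+q[0]/f,y+q[1]/f);cc=camat(*P[n],c)
        g=lambda d,q:onplane(cc,q,side,d)[2]
        d0=brentq(lambda d:g(d,p)-84,140,190); s=(g(d0+1,q)-g(d0-1,q))/2; cop=84-g(d0,q)
        print(n,"d0",round(d0,1),"coplanar gap",round(cop,2),"slope",round(s,2)); M.append([1,s]);b.append(cop)   # cop = gap + s*delta
    print(side,"gap,delta",np.linalg.lstsq(A(M),A(b),rcond=None)[0].round(2))
E
python3 fit.py
```

```text
w1 d0 168.6 coplanar gap 13.81 slope 2.78
w2 d0 168.9 coplanar gap 16.34 slope 1.27
w3 d0 168.9 coplanar gap 14.5 slope 2.34
w4 d0 168.9 coplanar gap 15.67 slope 1.83
w12 d0 168.7 coplanar gap 15.11 slope 2.1
round gap,delta [18.66 -1.73]
w13 d0 169.5 coplanar gap 10.4 slope 2.89
w15 d0 169.6 coplanar gap 12.41 slope 1.55
square gap,delta [14.72 -1.49]
```

```bash
cat >> fit.py <<'E'
print()
Q=[("w5",[568.1,-159.8,115.5],[[0.738,-0.559,-0.379],[-0.466,-0.828,0.312],[-0.488,-0.054,-0.871]],(335,330),(372,277)),
("w6",[568.5,-160.1,111.6],[[0.738,-0.559,-0.378],[-0.466,-0.828,0.312],[-0.487,-0.055,-0.872]],(335,328),(375,304)),
("w9",[568.8,-160.2,107.7],[[0.739,-0.558,-0.377],[-0.466,-0.828,0.313],[-0.487,-0.056,-0.872]],(335,326),(378,328)),
("w11",[568.8,-160.2,107.8],[[0.74,-0.558,-0.376],[-0.465,-0.828,0.314],[-0.487,-0.058,-0.872]],(335,326),(378,328))]
for n,p,T,a,b in Q:
    cc=camat(p,T,c); g=lambda d,q:onplane(cc,(300+q[0]/5,60+q[1]/5),"round",d)[2]
    s=(g(169,a)-g(167,a))/2
    print(n,"pointer z",g(168.8,a).round(2),"index z at -1.7",g(168.8-1.7,b).round(2),"coplanar gap",(g(168.8,a)-g(168.8,b)).round(2),"slope",s.round(2), "edge z",(A(p)+A(T)@A([9.5,0,22]))[2].round(1))
E
python3 fit.py | tail -4
```

```text
w5 pointer z 77.68 index z at -1.7 65.44 coplanar gap 9.17 slope 1.69 edge z 91.7
w6 pointer z 72.64 index z at -1.7 65.64 coplanar gap 4.03 slope 1.7 edge z 87.8
w9 pointer z 67.72 index z at -1.7 65.29 coplanar gap -0.45 slope 1.7 edge z 83.9
w11 pointer z 67.74 index z at -1.7 65.3 coplanar gap -0.44 slope 1.7 edge z 84.0
```

Emit:
servo_tool --moves '[[[-1,0,0,0.006,0,0,0],[-1,0,0,0.014,0,0,0],[-1,0,0,0.03,0,0,0],[-1,0.004,-0.017,0.03,0,0,-10.2],[-1,0.004,-0.017,0,0,0,-10.2],[-1,0.004,-0.017,0,0,0,-10.2],[-1,0.004,-0.017,0,0,0,-10.2],[-1,0.004,-0.017,0,0,0,-10.2],[-1,0.004,-0.017,0,0,0,-10.2],[-1,0.004,-0.017,0,0,0,-10.2],[-1,0.004,-0.017,0,0,0,-10.2],[-1,0.004,-0.017,0,0,0,-10.2]]]'

```text
clock: 15.75
tool_pos: [571.0, -160.0, 205.2]
tcp_rot: [-0.113, 0.911, -0.281, -0.281]
wrist_force: [1.1, 0.5, -0.3]
opening: 0.8
```

Run:
```python
from h import *
s,im,c=snap("w17")
```

```text
t 15.75 tcp [ 571.  -160.   205.2] q [ 0.17  0.66  0.28  1.19 -0.32  1.91 -1.74] F [ 1.12  0.48 -0.3 ]
T [[0.685, -0.575, -0.448], [-0.447, -0.817, 0.364], [-0.575, -0.049, -0.817]] tip [ 561.2 -152.   187.3] edge+ [ 567.7 -156.3  181.8]
```

View pics/w17.png

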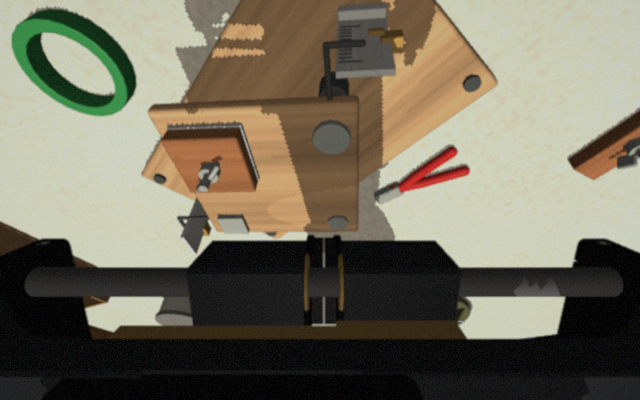

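Well placed; the plate is at rest. Descend to just above the round pad.

Emit:
servo_tool --moves '[[[-1,0,0,-0.025,0,0,0],[-1,0,0,-0.025,0,0,0],[-1,0,0,-0.015,0,0,0],[-1,0,0,-0.008,0,0,0],[-1,0,0,0,0,0,0]]]'

```text
clock: 16.42
tool_pos: [568.8, -169.1, 133.7]
tcp_rot: [-0.112, 0.91, -0.287, -0.278]
wrist_force: [0.2, 0.0, 0.1]
opening: -0.0
```

Run:
```python
from h import *
s,im,c=snap("w18"); crop(im,320,80,"w18z")
```

```text
t 16.425 tcp [ 568.8 -169.1  133.7] q [ 0.18  0.71  0.28  1.25 -0.32  1.79 -1.71] F [0.24 0.02 0.07]
T [[0.681, -0.584, -0.442], [-0.459, -0.811, 0.363], [-0.57, -0.044, -0.82]] tip [ 559.1 -161.1  115.7] edge+ [ 565.5 -165.5  110.3]
```

View pics/w18.png

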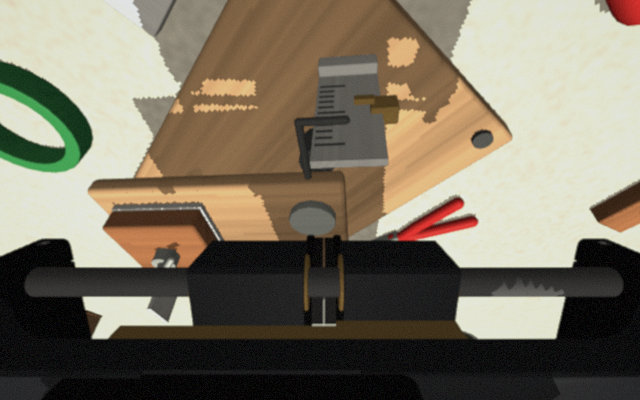

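View pics/w18z.png

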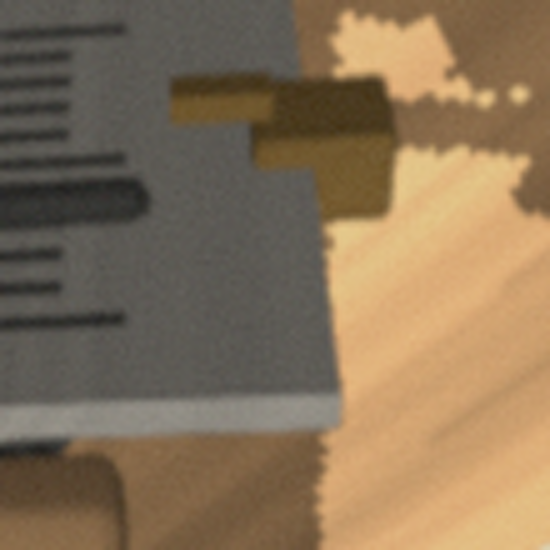

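```bash
cat >> h.py <<'E'
from scipy.optimize import brentq
def rest(c,side,x,y,p,q,f=5):
    p=(x+p[0]/f,y+p[1]/f);q=(x+q[0]/f,y+q[1]/f); g=lambda d,q:onplane(c,q,side,d)[2]
    d0=brentq(lambda d:g(d,p)-84,140,190); print("d0",round(d0,2),"cop",round(84-g(d0,q),2),"slope",round((g(d0+1,q)-g(d0-1,q))/2,2))
def lev(c,side,x,y,p,q,d0,dl,f=5):
    a=onplane(c,(x+p[0]/f,y+p[1]/f),side,d0)[2]; b=onplane(c,(x+q[0]/f,y+q[1]/f),side,d0+dl)[2]; print("pointer z",a.round(2),"index z",b.round(2),"to go",(a-b).round(2))
E
python3 - <<'E'
from h import *
rest(vision.calibration("wrist"),"round",320,80,(135,200),(172,100))
E
```

```text
d0 167.3 cop 16.3 slope 1.61
```

Emit:
servo_tool --moves '[[[-1,0.0005,0.008,-0.004,0,0,0],[-1,0,0,-0.004,0,0,0],[-1,0,0,0,0,0,0]]]'

```text
clock: 16.85
tool_pos: [570.5, -160.2, 127.3]
tcp_rot: [-0.112, 0.911, -0.286, -0.276]
wrist_force: [0.3, 0.5, -0.3]
opening: 0.5
```

Run:
```python
from h import *
s,im,c=snap("w19"); crop(im,320,80,"w19z")
```

```text
t 16.85 tcp [ 570.5 -160.2  127.3] q [ 0.17  0.71  0.27  1.27 -0.33  1.78 -1.71] F [ 0.3   0.52 -0.29]
T [[0.684, -0.582, -0.439], [-0.459, -0.812, 0.362], [-0.567, -0.046, -0.822]] tip [ 560.8 -152.2  109.2] edge+ [ 567.3 -156.6  103.8]
```

View pics/w19z.png

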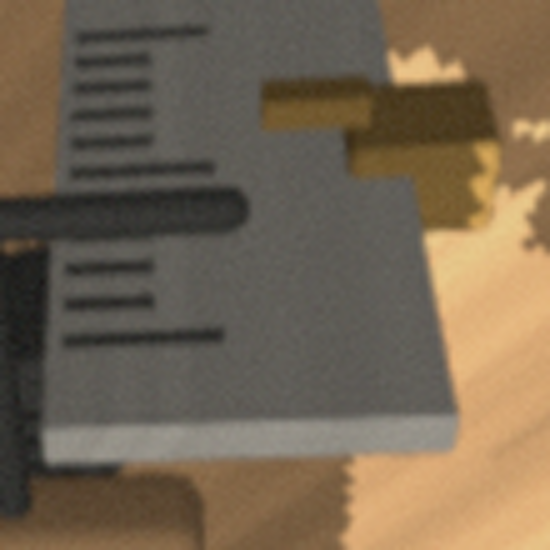

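Emit:
servo_tool --moves '[[[-1,0,-0.0005,-0.003,0,0,0],[-1,0,0,-0.003,0,0,0],[-1,0,0,-0.003,0,0,0],[-1,0,0,-0.003,0,0,0],[-1,0,0,-0.003,0,0,0],[-1,0,0,-0.002,0,0,0],[-1,0,0,-0.0005,0,0,0]]]'

```text
clock: 17.77
tool_pos: [571.7, -161.6, 111.1]
tcp_rot: [-0.112, 0.911, -0.286, -0.275]
wrist_force: [0.6, -0.6, 4.7]
opening: 0.2
```

Run:
```python
from h import *
s,im,c=snap("w20"); crop(im,310,80,"w20z")
```

```text
t 17.775 tcp [ 571.7 -161.6  111.1] q [ 0.17  0.73  0.27  1.28 -0.33  1.75 -1.71] F [ 0.6  -0.63  4.69]
T [[0.686, -0.583, -0.436], [-0.46, -0.811, 0.362], [-0.565, -0.047, -0.824]] tip [ 562.1 -153.6   93. ] edge+ [ 568.6 -158.    87.6]
```

View pics/w20z.png

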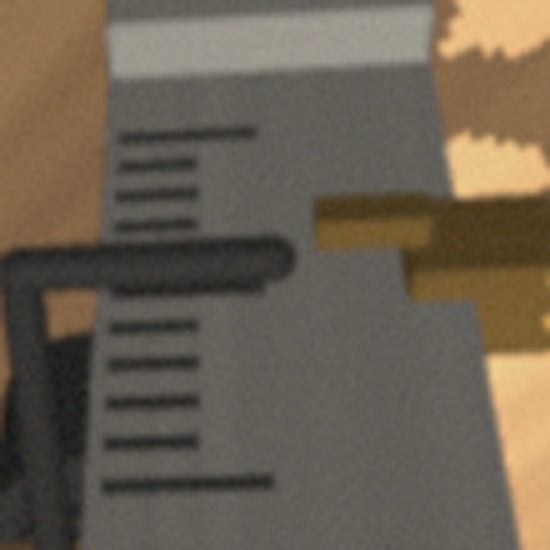

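Run:
```python
from h import *
c=vision.calibration("wrist")
c19=camat([570.5,-160.2,127.3],[[0.684,-0.582,-0.439],[-0.459,-0.812,0.362],[-0.567,-0.046,-0.822]],c)
rest(c19,"round",320,80,(232,209),(262,104.5))
for dl in(-1.2,-1.6,-2): lev(c,"round",310,80,(278,258),(315,224),168.3,dl)
```

```text
d0 168.77 cop 16.16 slope 1.6
pointer z 73.57 index z 67.28 to go 6.29
pointer z 73.57 index z 66.72 to go 6.85
pointer z 73.57 index z 66.17 to go 7.4
```

Emit:
servo_tool --moves '[[[-1,0,0,-0.002,0,0,0],[-1,0,0,-0.002,0,0,0],[-1,0,0,-0.001,0,0,0],[-1,0,0,-0.0006,0,0,0]]]'

```text
clock: 18.32
tool_pos: [572.0, -161.7, 107.3]
tcp_rot: [-0.112, 0.911, -0.286, -0.274]
wrist_force: [0.7, 0.3, 6.8]
opening: 0.7
```

Run:
```python
from h import *
s,im,c=snap("w21"); crop(im,310,80,"w21z")
```

```text
t 18.325 tcp [ 572.  -161.7  107.3] q [ 0.18  0.73  0.27  1.28 -0.33  1.74 -1.71] F [0.7  0.26 6.8 ]
T [[0.686, -0.583, -0.435], [-0.459, -0.811, 0.362], [-0.564, -0.048, -0.824]] tip [ 562.4 -153.8   89.1] edge+ [ 568.9 -158.1   83.8]
```

View pics/w21z.png

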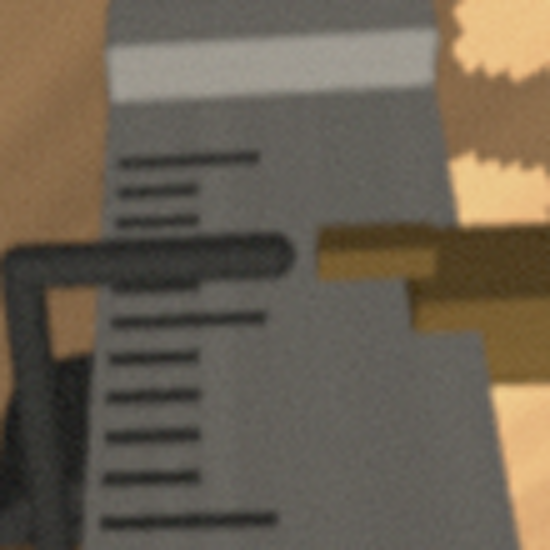

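Run:
```python
from h import *
c=vision.calibration("wrist")
for dl in(-1.2,-1.6,-2): lev(c,"round",310,80,(278,255),(318,252.5),168.6,dl)
```

```text
pointer z 69.21 index z 67.46 to go 1.76
pointer z 69.21 index z 66.92 to go 2.29
pointer z 69.21 index z 66.39 to go 2.83
```

Emit:
servo_tool --moves '[[[-1,0,0,-0.0014,0,0,0],[-1,0,0,-0.0006,0,0,0],[-1,0,0,-0.0005,0,0,0]]]'

```text
clock: 18.75
tool_pos: [572.1, -161.7, 106.7]
tcp_rot: [-0.113, 0.911, -0.286, -0.274]
wrist_force: [0.6, -0.8, 6.9]
opening: 0.4
```

Run:
```python
from h import *
s,im,c=snap("w22"); crop(im,310,80,"w22z")
```

```text
t 18.75 tcp [ 572.1 -161.7  106.7] q [ 0.18  0.73  0.27  1.28 -0.33  1.74 -1.7 ] F [ 0.56 -0.84  6.93]
T [[0.687, -0.582, -0.435], [-0.459, -0.811, 0.362], [-0.564, -0.049, -0.824]] tip [ 562.5 -153.8   88.6] edge+ [ 569.  -158.1   83.2]
```

View pics/w22z.png

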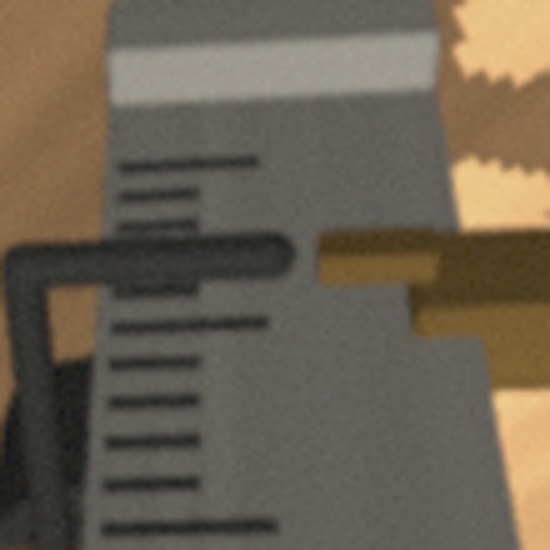

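Emit:
servo_tool --moves '[[[-1,0,0,-0.0012,0,0,0],[-1,0,0,-0.0006,0,0,0],[-1,0,0,-0.0005,0,0,0]]]'

```text
clock: 19.18
tool_pos: [572.1, -161.7, 106.4]
tcp_rot: [-0.113, 0.911, -0.285, -0.274]
wrist_force: [0.3, -1.6, 7.0]
opening: 0.1
```

Run:
```python
from h import *
s,im,c=snap("w23"); crop(im,310,80,"w23z")
```

```text
t 19.175 tcp [ 572.1 -161.7  106.4] q [ 0.18  0.73  0.27  1.28 -0.33  1.74 -1.7 ] F [ 0.32 -1.6   7.05]
T [[0.687, -0.582, -0.435], [-0.458, -0.812, 0.363], [-0.564, -0.05, -0.824]] tip [ 562.5 -153.8   88.3] edge+ [ 569.  -158.1   82.9]
```

View pics/w23z.png

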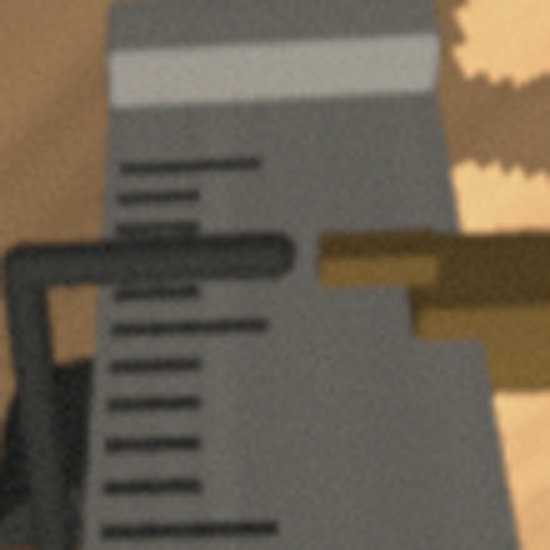

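Emit:
servo_tool --moves '[[[-1,0,0,-0.0007,0,0,0],[-1,0,0,-0.0006,0,0,0],[-1,0,0,-0.0006,0,0,0],[-1,0,0,-0.0006,0,0,0],[-1,0,0,-0.0006,0,0,0]]]'

```text
clock: 19.85
tool_pos: [572.0, -161.8, 106.6]
tcp_rot: [-0.114, 0.911, -0.285, -0.274]
wrist_force: [1.1, -0.2, 8.0]
opening: 0.3
```

Run:
```python
from h import *
s,im,c=snap("w24"); crop(im,310,80,"w24z")
```

```text
t 19.85 tcp [ 572.  -161.8  106.6] q [ 0.18  0.73  0.27  1.28 -0.33  1.74 -1.7 ] F [ 1.11 -0.2   8.01]
T [[0.687, -0.582, -0.435], [-0.457, -0.812, 0.363], [-0.564, -0.051, -0.824]] tip [ 562.5 -153.8   88.5] edge+ [ 569.  -158.1   83.1]
```

View pics/w24z.png

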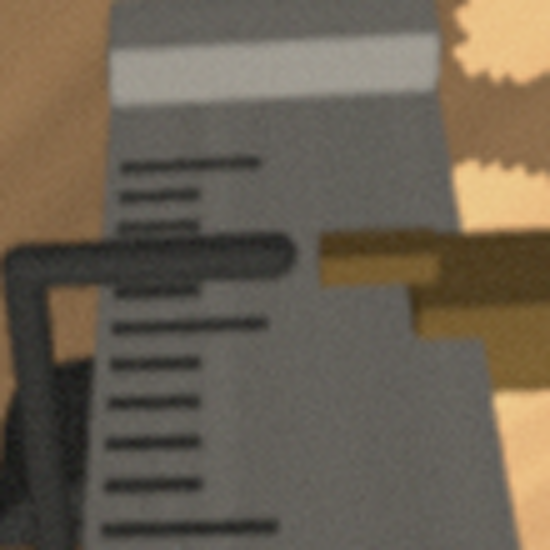

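Emit:
servo_tool --moves '[[[-1,0,0,-0.0014,0,0,0],[-1,0,0,-0.0009,0,0,0],[-1,0,0,-0.0007,0,0,0],[-1,0,0,-0.0007,0,0,0]]]'

```text
clock: 20.4
tool_pos: [572.1, -161.8, 105.8]
tcp_rot: [-0.114, 0.912, -0.285, -0.274]
wrist_force: [1.1, -0.2, 6.0]
opening: 0.5
```

Run:
```python
from h import *
s,im,c=snap("w25"); crop(im,310,80,"w25z")
```

```text
t 20.4 tcp [ 572.1 -161.8  105.8] q [ 0.18  0.73  0.27  1.28 -0.33  1.74 -1.7 ] F [ 1.12 -0.25  5.98]
T [[0.688, -0.582, -0.435], [-0.457, -0.812, 0.364], [-0.564, -0.052, -0.824]] tip [ 562.5 -153.8   87.7] edge+ [ 569.1 -158.1   82.4]
```

View pics/w25z.png

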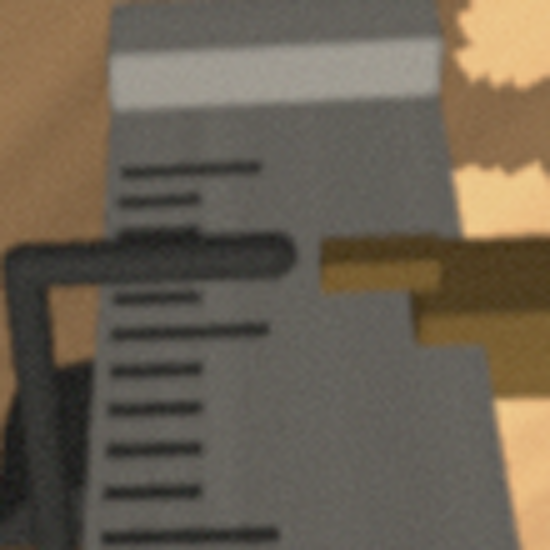

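Emit:
servo_tool --moves '[[[-1,0,0,-0.0007,0,0,0],[-1,0,0,-0.0007,0,0,0],[-1,0,0,-0.0007,0,0,0],[-1,0,0,-0.0007,0,0,0],[-1,0,0,-0.0007,0,0,0]]]'

```text
clock: 21.08
tool_pos: [572.0, -161.9, 106.0]
tcp_rot: [-0.115, 0.912, -0.284, -0.274]
wrist_force: [0.3, -1.6, 7.3]
opening: 0.4
```

Run:
```python
from h import *
s,im,c=snap("w26"); crop(im,310,80,"w26z")
```

```text
t 21.075 tcp [ 572.  -161.9  106. ] q [ 0.18  0.73  0.27  1.28 -0.33  1.74 -1.7 ] F [ 0.31 -1.55  7.31]
T [[0.688, -0.581, -0.434], [-0.456, -0.812, 0.365], [-0.565, -0.053, -0.824]] tip [ 562.5 -153.8   87.9] edge+ [ 569.  -158.2   82.5]
```

View pics/w26z.png

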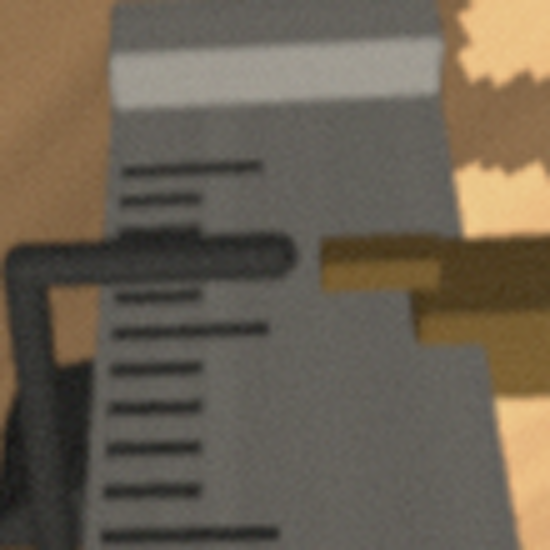

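Steady; hold a bit more, then release and rise.

Emit:
servo_tool --moves '[[[-1,0,0,-0.0009,0,0,0],[-1,0,0,-0.0007,0,0,0],[-1,0,0,-0.0007,0,0,0],[-1,0,0,-0.0007,0,0,0],[-1,0,0,0.004,0,0,0],[-1,0,0,0.005,0,0,0],[-1,0,0,0.008,0,0,0],[-1,0,0,0.012,0,0,0],[-1,0,0,0,0,0,0]]]'

```text
clock: 22.25
tool_pos: [571.3, -161.5, 135.0]
tcp_rot: [-0.115, 0.911, -0.284, -0.275]
wrist_force: [0.2, 0.5, 0.2]
opening: 0.5
```

Run:
```python
from h import *
s,im,c=snap("w27"); crop(im,310,60,"w27z")
```

```text
t 22.25 tcp [ 571.3 -161.5  135. ] q [ 0.18  0.71  0.27  1.26 -0.33  1.79 -1.71] F [0.21 0.45 0.25]
T [[0.687, -0.581, -0.436], [-0.454, -0.812, 0.366], [-0.567, -0.053, -0.822]] tip [ 561.7 -153.4  117. ] edge+ [ 568.3 -157.8  111.6]
```

View pics/w27z.png

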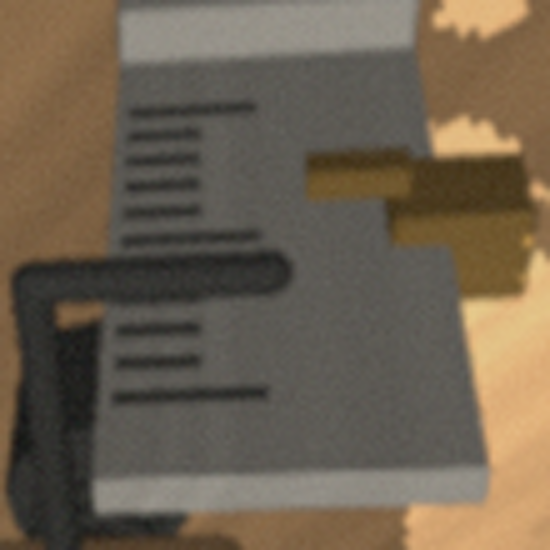

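Emit:
servo_tool --moves '[[[-1,0,0,0.03,0,0,0],[-1,-0.004,0.017,0.03,0,0,10.2],[-1,-0.004,0.017,0,0,0,10.2],[-1,-0.004,0.017,0,0,0,10.2],[-1,-0.004,0.017,0,0,0,10.2],[-1,-0.004,0.017,0,0,0,10.2],[-1,-0.005,0.017,0,0,0,10.2],[-1,-0.005,0.017,0,0,0,10.2],[-1,-0.005,0.017,0,0,0,10.2],[-1,-0.005,0.018,0,0,0,10.2],[-1,0,0,0,0,0,0],[-1,0,0,0,0,0,0]]]'

```text
clock: 23.8
tool_pos: [527.4, -3.7, 190.3]
tcp_rot: [0.126, 0.826, 0.477, -0.272]
wrist_force: [0.7, -1.3, 0.4]
opening: 0.4
```

Emit:
servo_tool --moves '[[[-1,0,0,-0.02,0,0,0],[-1,0,0,-0.02,0,0,0],[-1,0,0,-0.015,0,0,0],[-1,0,0,0,0,0,0]]]'

```text
clock: 24.3
tool_pos: [526.9, -7.8, 129.4]
tcp_rot: [0.126, 0.827, 0.474, -0.274]
wrist_force: [-0.2, -0.8, 0.0]
opening: 0.6
```

Run:
```python
from h import *
s,im,c=snap("w28")
```

```text
t 24.3 tcp [526.9  -7.8 129.4] q [-0.24  0.48 -0.04  1.61  0.38  1.56 -0.92] F [-0.24 -0.83  0.04]
T [[0.401, 0.853, -0.335], [0.715, -0.519, -0.468], [-0.573, -0.052, -0.818]] tip [519.6 -18.1 111.4] edge+ [523.4 -11.3 105.9]
```

View pics/w28.png

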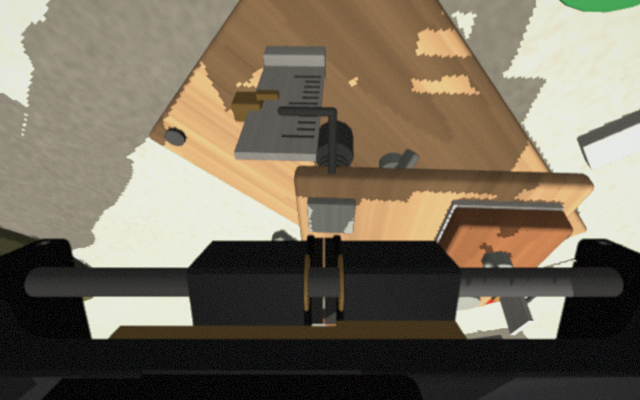

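Emit:
servo_tool --moves '[[[-1,0.005,0.001,-0.003,0,0,0],[-1,0,0,-0.002,0,0,0],[-1,0,0,0,0,0,0]]]'

```text
clock: 24.72
tool_pos: [533.7, -6.5, 125.9]
tcp_rot: [0.126, 0.828, 0.474, -0.272]
wrist_force: [0.5, -0.7, 0.1]
opening: 0.3
```

Run:
```python
from h import *
s,im,c=snap("w29"); crop(im,215,60,"w29z")
```

```text
t 24.725 tcp [533.7  -6.5 125.9] q [-0.24  0.49 -0.04  1.59  0.38  1.56 -0.92] F [ 0.53 -0.73  0.1 ]
T [[0.403, 0.853, -0.332], [0.716, -0.519, -0.467], [-0.571, -0.049, -0.82]] tip [526.5 -16.7 107.9] edge+ [530.3  -9.9 102.5]
```

View pics/w29z.png

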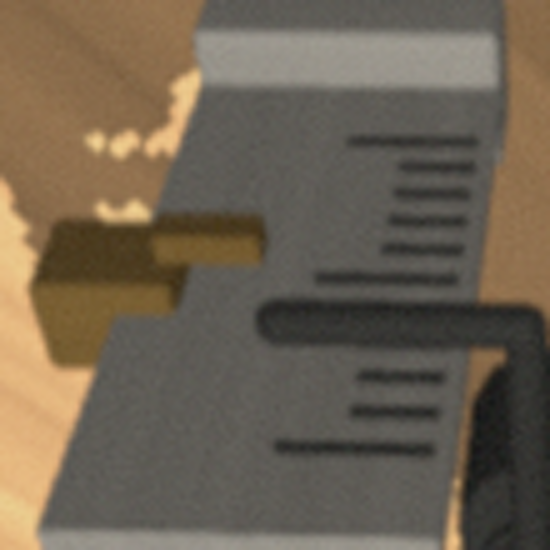

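Run:
```python
from h import *
rest(vision.calibration("wrist"),"square",215,60,(272,321),(258,239.5))
```

```text
d0 169.65 cop 12.46 slope 1.51
```

Emit:
servo_tool --moves '[[[-1,-0.001,0,-0.003,0,0,0],[-1,0,0,-0.003,0,0,0],[-1,0,0,-0.003,0,0,0],[-1,0,0,-0.002,0,0,0],[-1,0,0,-0.002,0,0,0],[-1,0,0,-0.0005,0,0,0]]]'

```text
clock: 25.52
tool_pos: [533.6, -5.7, 113.4]
tcp_rot: [0.127, 0.828, 0.474, -0.271]
wrist_force: [-0.0, 1.4, 3.4]
opening: 0.4
```

Run:
```python
from h import *
s,im,c=snap("w30"); crop(im,195,60,"w30z")
```

```text
t 25.525 tcp [533.6  -5.7 113.4] q [-0.24  0.5  -0.04  1.61  0.38  1.54 -0.93] F [-0.04  1.38  3.38]
T [[0.404, 0.854, -0.329], [0.716, -0.518, -0.467], [-0.569, -0.047, -0.821]] tip [526.4 -16.   95.3] edge+ [530.2  -9.2  89.9]
```

View pics/w30z.png

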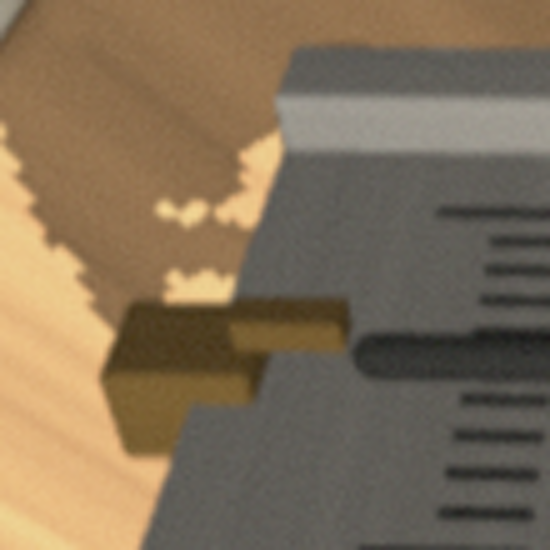

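Emit:
servo_tool --moves '[[[-1,0,0,-0.002,0,0,0],[-1,0,0,-0.002,0,0,0],[-1,0,0,-0.0015,0,0,0],[-1,0,0,-0.0006,0,0,0]]]'

```text
clock: 26.08
tool_pos: [534.0, -5.4, 108.3]
tcp_rot: [0.127, 0.828, 0.474, -0.271]
wrist_force: [0.3, 1.7, 6.2]
opening: 0.3
```

Run:
```python
from h import *
s,im,c=snap("w31"); crop(im,195,60,"w31z")
```

```text
t 26.075 tcp [534.   -5.4 108.3] q [-0.24  0.51 -0.04  1.61  0.38  1.53 -0.93] F [0.28 1.74 6.18]
T [[0.404, 0.854, -0.328], [0.716, -0.518, -0.467], [-0.569, -0.046, -0.821]] tip [526.8 -15.7  90.3] edge+ [530.6  -8.9  84.9]
```

View pics/w31z.png

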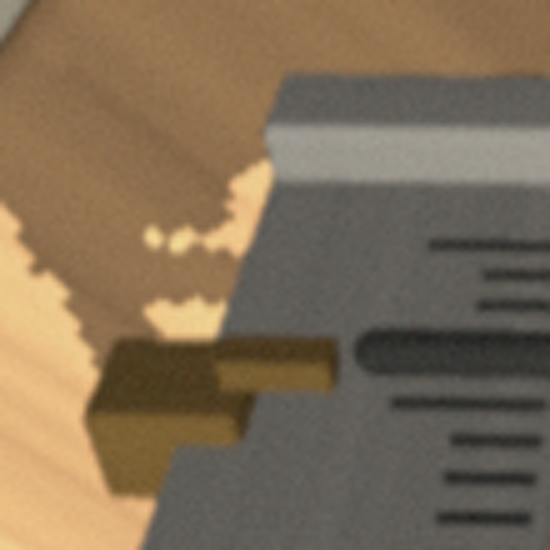

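Run:
```python
from h import *
c=vision.calibration("wrist")
for d in (168.8,169.6): lev(c,"square",195,60,(372,352),(330,364),d,-1.55); lev(c,"square",195,60,(372,352),(330,364),d,0)
```

```text
pointer z 68.19 index z 68.02 to go 0.17
pointer z 68.19 index z 70.04 to go -1.85
pointer z 69.25 index z 69.06 to go 0.18
pointer z 69.25 index z 71.08 to go -1.83
```

Emit:
servo_tool --moves '[[[-1,0,0,-0.0006,0,0,0],[-1,0,0,-0.0006,0,0,0],[-1,0,0,-0.0006,0,0,0],[-1,0,0,-0.0006,0,0,0],[-1,0,0,-0.0006,0,0,0]]]'

```text
clock: 26.75
tool_pos: [534.1, -5.3, 107.4]
tcp_rot: [0.128, 0.828, 0.474, -0.271]
wrist_force: [-0.5, 1.3, 5.7]
opening: 0.1
```

Run:
```python
from h import *
s,im,c=snap("w32"); crop(im,195,60,"w32z")
```

```text
t 26.75 tcp [534.1  -5.3 107.4] q [-0.25  0.51 -0.04  1.61  0.39  1.53 -0.94] F [-0.48  1.31  5.74]
T [[0.405, 0.854, -0.328], [0.715, -0.519, -0.468], [-0.57, -0.045, -0.82]] tip [526.9 -15.6  89.3] edge+ [530.7  -8.8  83.9]
```

View pics/w32z.png

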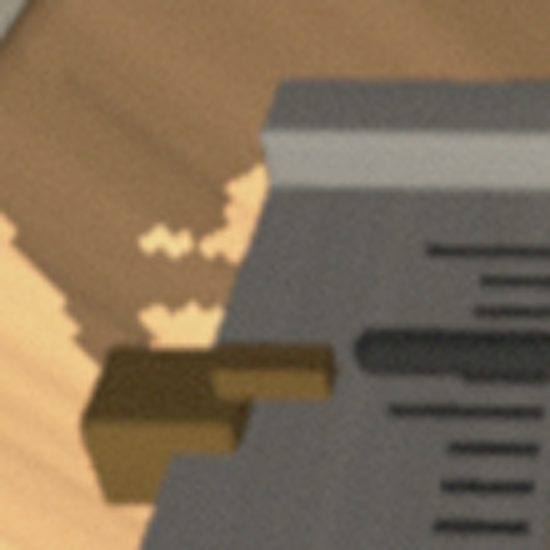

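Emit:
servo_tool --moves '[[[-1,0,0,0,0,0,0],[-1,0,0,-0.0002,0,0,0],[-1,0,0,-0.0003,0,0,0],[-1,0,0,-0.0004,0,0,0],[-1,0,0,-0.0004,0,0,0]]]'

```text
clock: 27.42
tool_pos: [534.1, -5.3, 108.1]
tcp_rot: [0.128, 0.828, 0.473, -0.271]
wrist_force: [-0.5, 1.1, 5.6]
opening: 0.7
```

Run:
```python
from h import *
s,im,c=snap("w33"); crop(im,195,60,"w33z")
```

```text
t 27.425 tcp [534.1  -5.3 108.1] q [-0.25  0.51 -0.04  1.61  0.39  1.53 -0.94] F [-0.53  1.08  5.57]
T [[0.405, 0.853, -0.328], [0.714, -0.519, -0.47], [-0.571, -0.044, -0.82]] tip [526.8 -15.6  90. ] edge+ [530.7  -8.8  84.6]
```

View pics/w33z.png

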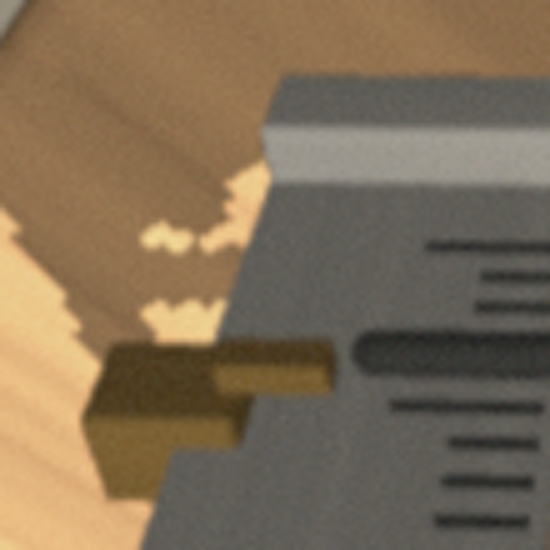

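Emit:
servo_tool --moves '[[[-1,0,0,-0.0004,0,0,0],[-1,0,0,-0.0004,0,0,0],[-1,0,0,-0.0004,0,0,0],[-1,0,0,-0.0004,0,0,0],[-1,0,0,-0.0004,0,0,0],[-1,0,0,-0.0004,0,0,0],[-1,0,0,-0.0004,0,0,0],[-1,0,0,0.004,0,0,0],[-1,0,0,0.006,0,0,0],[-1,0,0,0.01,0,0,0],[-1,0,0,0.03,0,0,0],[-1,0,0,0.03,0,0,0]]]'

```text
clock: 28.98
tool_pos: [531.8, -6.4, 187.5]
tcp_rot: [0.128, 0.827, 0.473, -0.275]
wrist_force: [-0.0, -0.1, -0.5]
opening: -0.0
```

Emit:
servo_tool --moves '[[[-1,0,0,0.03,0,0,0],[-1,0,0,0,0,0,0],[-1,0,0,0,0,0,0]]]'

```text
clock: 29.35
tool_pos: [532.5, -6.6, 220.1]
tcp_rot: [0.128, 0.828, 0.472, -0.273]
wrist_force: [-0.2, 0.1, 0.2]
opening: 0.8
```

```bash
python3 - <<'E'
from h import *
s,im,c=snap("w34")
t=vision.camera("top"); cv2.imwrite("pics/top1.png",np.hstack([cv2.imread("pics/top0.png")[110:260,280:490],t[110:260,280:490]]))
E
python3 -c "
import cv2;i=cv2.imread('pics/top1.png');cv2.imwrite('pics/top1b.png',cv2.resize(i,(798,285)))"
```

```text
t 29.35 tcp [532.5  -6.6 220.1] q [-0.25  0.4  -0.04  1.52  0.39  1.72 -0.86] F [-0.21  0.06  0.17]
T [[0.404, 0.852, -0.331], [0.712, -0.521, -0.47], [-0.574, -0.046, -0.818]] tip [525.2 -16.9 202.1] edge+ [529.1 -10.2 196.7]
```

View pics/w34.png

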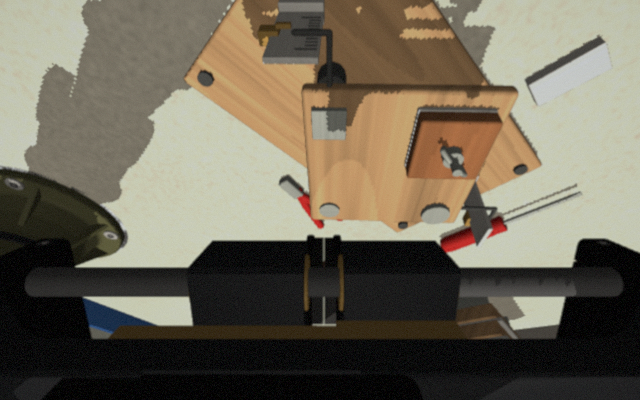

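View pics/top1b.png

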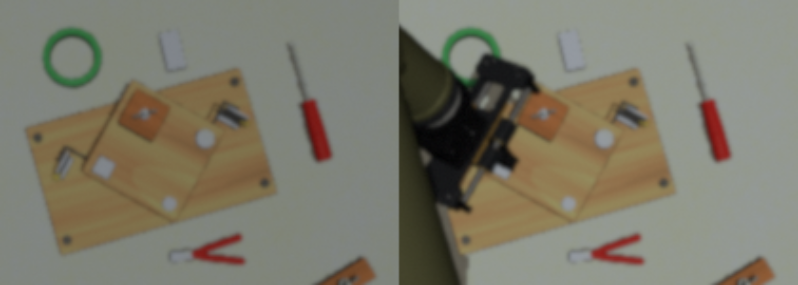

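The plate is back at rest, the tool is well clear of it, and everything else lies where it was. Handing in.

Run:
```python
from h import *
print(job.hand_in())
```

```text
the job is handed in; nothing more can be done
None
```

I pressed the round pad and then the square pad down level with their brass indexes, held each for over a second and released the plate. I handed in at about 29 s of the 64 s.

- **First round press:** I first held the round pointer for about 1.3 s where it looked level in the tilted view. I then started on the square pad. With that pad down about 5 mm, roughly 8 mm of pointer travel and not at its index, views from several angles showed a parallax error. The index finger sits about 1.6 mm behind the pointer, so the round pointer had stopped roughly 2 mm too high.
- **Round press redone:** I let the square pad up and pressed the round pad again with the correction. I held it for about 1.2 s with the pointer about 0.5 mm above the index, and it came back to rest.
- **Square press:** I held the pointer at the index for about 2 s. It was within about 0.3 mm of level, except for a brief drift of about 1 mm past it.
- **Last checks:** After release the wrist force was about 0, and the wrist picture showed the plate flat. In the top view, nothing visible had moved; the arm hid the square corner and part of the tape. I did not see the brass indexes shift on their scales.
- **Disagreement between checks:** Finger travel suggested about 1–2 mm more pointer travel than the pictures did on both final presses. The force (about 7 N round, 6 N square) fitted the pictures.

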